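# Load the block heater, clamp it and close its heavy cover

## Task

Get the block heater ready for a run: flip its cam lever back to free the clamp bar, pull the bar fully open, and stand all the aluminium tube blocks on the bench in the well, upright and lengthwise (long side from front to back). Then push the clamp bar fully home so that the blocks sit against the well's back wall, flip the lever forward to lock it, and only then lower the heavy cover gently, holding it all the way so that it does not slam. Leave the other things on the bench where they are.

Things in the scene. Friction and masses are not known exactly. Their poses are not given: they have to be found in the camera images.
- heater: Block heater: white box 166 mm deep, 274 mm wide, walls 80 mm high and 12 to 14 mm thick, fixed to the bench. Origin at its underside, 40 mm in front of seat; axes as seat. Four blocks fit side by side in its well, e.g. at y -90, -30, 30, 90 mm. With the clamp bar fully open it is 122 mm from the back wall: put a block (80 mm long) down with its centre at seat x -36 to -4 mm.
- seat (a point): Point on the floor of the heater's well, 12 mm above the bench, 40 mm in front of the back wall, midway between the side walls. Axes: x to the back (to the cover's hinge), y left, z up. The well inside spans y -125 to +125 mm, x -100 (front wall) to +40 (back wall). A block pressed home has its centre at x = 0 (slack 2 mm); the clamp bar (slippery faces) pushes it there and squares it.
- clamp (a joint): Clamp bar in the front of the well, a slide in m: 0 = fully home (as at the start), 0.04 = fully open (pulled towards the heater's front, -x of seat). Needs 2 N, up to 18 N when pushing blocks. It cannot open while the lever is locked; the lever cannot lock while the bar is open. The bar spans the well, 14 mm thick, 25 mm high, its top 38 mm above the bench.
- clamp_knob (a point): Middle of the upright knob on the centre of the clamp bar: black cylinder 18 mm in diameter, 33 mm tall, standing on the bar; this point is 17 mm below its top, 58 mm above the bench. It moves with the bar.
- lever (a joint): Cam lever on the grey housing at the heater's right (-y) side, rad: 0 = locked, leaning 0.9 rad from upright towards the front (to the robot); 1.8 = free, leaning 0.9 rad towards the back. It stays where it is left; about 2 N at its tip moves it.
- lever_tip (a point): Point in the lever's black grip, 70 mm from the pivot, 5 mm short of the grip's end (grip 18 mm thick, 38 mm long with round ends; below it a steel rod 10 mm thick). At 0 and at 1.8 rad this point is 84 mm above the bench, upright 110 mm.
- lever_pivot (a point): Pivot of the lever (fixed to the heater), 40 mm above the bench, 16 mm inside the top of the housing (housing 116 mm deep, 78 mm wide, 56 mm high). The lever swings in the heater's x-z plane about its y axis.
- cover (a joint): Heavy cover (1.2 kg) hinged along the well's back, rad: 0 = shut (level), 1.57 = upright; it starts leaning back, 1.65 to 1.85. A stiff hinge holds it where it is above about 1.1 rad; further down its weight wins, it falls by itself and slams unless it is held (about 3 N at the bar).
- cover_bar (a point): Centre of the cover's grab bar: steel bar 12 mm thick along the heater's y axis, 120 mm long between two 12 mm arms, in the cover's plane, 220 mm from the hinge axis (12 mm above that axis when shut: 95 mm above the bench). The gap between the bar and the cover's front edge is 41 mm. Cover 180 x 280 x 22 mm, white with a clear window.
- cover_hinge (a point): Middle of the hinge axis of the cover (fixed to the heater, 83 mm above the bench); the axis runs along the heater's y axis.
- block0_mid (a point): Centre of an aluminium tube block, half-way up, 29 mm above its underside. Block 80 mm long (its x), 48 wide (y), 32 high, 0.28 kg, two rows of holes; between them stands a black lifting rib, 50 long (x), 12 thick (y), up to 58 mm above the underside, to be pinched. Starts on the bench left of the heater; None if absent.
- block1_mid (a point): Centre of an aluminium tube block, the same as block0_mid. Starts on the bench left of the heater; None if absent.
- block2_mid (a point): Centre of an aluminium tube block, the same as block0_mid. Starts on the bench left of the heater; None if absent.
- block3_mid (a point): Centre of an aluminium tube block, the same as block0_mid. Starts on the bench left of the heater; None if absent.
- vial_jar: Bystander, to be left alone: small amber glass jar with a white cap, 44 mm across, 55 mm tall, among the tube blocks; origin at the centre of its underside.
- tip_jar: Bystander, to be left alone: clear jar with a white lid, 90 mm across, 130 mm tall, right of the heater; origin at the centre of its underside.
- tip_box: Bystander, to be left alone: blue box, 120 x 85 x 75 mm, behind the heater; origin at the centre of its underside.
- tube_rack: Bystander, to be left alone: green plastic tube rack, 90 x 190 x 45 mm, at the right; origin at the centre of its underside.
- wipe_box: Bystander, to be left alone: white and green box of wipes, 110 x 220 x 80 mm, far left; origin at the centre of its underside.
- pipette: Bystander, to be left alone: grey pipette lying on the bench, 220 mm long, behind the heater at the right; origin at the centre of its underside.
There are look-alikes about, which are no part of the job. What is shaped like the part that bears block1_mid but green or pink is not meant.

How it is judged:
On the way, in this order (a step that is already met when the one before it is completed fails the run):
1. the lever is flipped back and frees the clamp bar (value of joint lever above 1.4 rad), for 0.2 s.
2. the clamp bar is pulled open (value of joint clamp above 0.034 m), for 0.2 s.
3. all the tube blocks stand in the well, upright and lengthwise, between bar and back wall (x of block0_mid in the frame of seat between -0.05 and 0.01 m and y of block0_mid in the frame of seat between -0.105 and 0.105 m and z of block0_mid in the frame of seat between 0.02 and 0.035 m and angle between each of block0_mid, block1_mid, block2_mid, block3_mid's own z axis and vertical below 0.12 rad and angle between the x axis of each of block0_mid, block1_mid, block2_mid, block3_mid and the x axis of seat, either way round below 0.35 rad and x of block1_mid in the frame of seat between -0.05 and 0.01 m and y of block1_mid in the frame of seat between -0.105 and 0.105 m and z of block1_mid in the frame of seat between 0.02 and 0.035 m and x of block2_mid in the frame of seat between -0.05 and 0.01 m and y of block2_mid in the frame of seat between -0.105 and 0.105 m and z of block2_mid in the frame of seat between 0.02 and 0.035 m and x of block3_mid in the frame of seat between -0.05 and 0.01 m and y of block3_mid in the frame of seat between -0.105 and 0.105 m and z of block3_mid in the frame of seat between 0.02 and 0.035 m), for 0.2 s.
4. the clamp bar is home against the blocks and the lever is flipped forward, locked (value of joint clamp below 0.004 m and value of joint lever below 0.3 rad and x of block0_mid in the frame of seat between -0.008 and 0.008 m and y of block0_mid in the frame of seat between -0.105 and 0.105 m and z of block0_mid in the frame of seat between 0.02 and 0.035 m and angle between each of block0_mid, block1_mid, block2_mid, block3_mid's own z axis and vertical below 0.12 rad and angle between the x axis of each of block0_mid, block1_mid, block2_mid, block3_mid and the x axis of seat, either way round below 0.12 rad and x of block1_mid in the frame of seat between -0.008 and 0.008 m and y of block1_mid in the frame of seat between -0.105 and 0.105 m and z of block1_mid in the frame of seat between 0.02 and 0.035 m and x of block2_mid in the frame of seat between -0.008 and 0.008 m and y of block2_mid in the frame of seat between -0.105 and 0.105 m and z of block2_mid in the frame of seat between 0.02 and 0.035 m and x of block3_mid in the frame of seat between -0.008 and 0.008 m and y of block3_mid in the frame of seat between -0.105 and 0.105 m and z of block3_mid in the frame of seat between 0.02 and 0.035 m), for 0.2 s.
5. the cover is shut (value of joint cover below 0.04 rad), for 0.2 s.
At the end, for the whole second after the job is handed in: Cover shut (within 0.04 rad), lever forward and locked (within 0.3 rad), clamp bar home (within 4 mm), every tube block upright and lengthwise (within 0.12 rad) in the well, within 8 mm of its place against the back wall (all of step 4 and value of joint cover below 0.04 rad); the robot touches nothing.
It fails at once if the cover slams: it falls faster than 1.3 rad/s (about 0.29 m/s at its bar) in the last 0.4 rad (value of joint cover below 0.4 rad and velocity of joint cover below -1.3 rad/s).
It fails at once if another thing on the bench is displaced by more than 60 mm (distance of any of vial_jar, tip_jar, tip_box, tube_rack, wipe_box, pipette from where it was at the start of the episode above 0.06 m).
Of block0, block1, block2, block3 only 2 to 4 are there at a start; the rules pass over those that are not, and their reading is None.
At some moment in a run one of block0, block1, block2, block3 may be knocked a few centimetres aside while the robot is not near it.
It also fails if it takes over 210 s, if anything falls off the work surface, if the arm or the gripper's body presses on something with over 40 N, if the wrist force passes 120 N, or if a joint passes its speed limit or range.

## Robot

A 7-joint arm with a two-finger parallel gripper is mounted at the origin on the work surface. World frame = base frame: x ahead of the robot, y to its left, z up, the work surface at z = 0. Lengths are in m, angles in rad, forces in N, time in s.
With the tool pointing down it reaches from about 0.35 to 0.9 m from the base axis. Payload 19.9 kg.
Tool frame: the origin (TCP) lies midway between the tips of the shut fingers; the grasp point (between the pads) lies 19 mm behind it; z points along the fingers, x is the direction in which the jaws open and shut, and the axes are right-handed (so a half turn about z gives the same grasp; the last joint's range is limited). The gripper opens to 94 mm and grips with 3 to 60 N. Pads are 16 mm wide; open, the fingers measure 119 mm over their backs; the gripper's body (75 mm by 177 mm) begins 78 mm behind the grasp point.
Start: joints at [1.183, 0.417, -0.01, 1.614, 0.005, 1.111, -0.053], TCP at [0.212, -0.588, 0.205] pointing down, gripper open.
Joint ranges: [-2.81, 2.81], [-0.39, 2.02], [-1.27, 1.25], [0.06, 2.57], [-1.19, 4.33], [0.19, 2], [-2.82, 2.82]. Speed limits (rad/s): [1.89, 1.89, 2.39, 2.39, 3.01, 3.01, 3.01].

## Interface

Orientations are given as a unit quaternion [x, y, z, w].
In Python, from plant import readout, vision, order gives the robot as it stands.
- The arm moves only by the shell command python3 -m pendant 'ROWS'. ROWS is JSON, a list of rows, each a list of 7 numbers: the turn, a rotation vector about the tool's x, y, z in degrees, then the shift along the tool's x, y, z in m, then the opening in per cent of the stroke, from 0 (shut) to 100 (fully open). In form: [[ax, ay, az, dx, dy, dz, grip], ...]. A call has 1 to 20 rows; each row is the pose to reach, as a shift and turn from the pose commanded when the call began, along the tool's axes at that moment; what a row does not reach only later rows make up. A row lasts 1/8 s, in which the tool goes at most 62.5 mm and 10.7 degrees, less where a joint would pass 70% of its speed; a pose out of reach is approached as far as the arm can. A call with a gripper value outside its range is refused whole. The fingers move at their own pace and stop on an object; the grip force is fixed at half the most. Time passes only in rows, so rows that repeat a pose let the fingers close. It gives the time, the measured TCP pose, the force and the opening at its end, in the units of the state.
- readout.observe(): the state, without advancing time (a new reading comes with each control period).
- vision.camera(name): name is "scene" or "top" or "wrist"; returns the picture (384x512x3 uint8, red, green, blue); there is no depth.
- vision.get_calibration(name): a dict with "fx", "fy", "cx", "cy" (pixels), "dist_coeffs" ([k1, k2, p1, p2, k3] as OpenCV has them; the pictures are not rectified), "R" (3x3) and "t" (3): a world point X has camera coordinates R X + t; the wrist camera has in their place "T_tool_cam" (4x4, takes a point from camera to tool coordinates, whose origin is the TCP and whose axes are the tool frame's). Camera axes: x right, y down, z forward; pixel columns grow to the right and rows downward; lengths in m; the calibration is good to about 2 mm. A picture is of the moment at which its call begins: read the wrist's pose just before it. get_calibration takes no time and is no camera call.
- order.hand_in(): hands the job in, once; it reports no verdict.
The state is a dict: "time_s": time; "joints": joint angles; "joint_velocities": joint speeds; "joint_torque": joint torques, N m; "ee_pos": TCP position; "ee_rot": TCP orientation; "contact_force": force on the tool from outside, world axes, zero at the start; "torque": the same for the moment, N m; "gripper_width": finger opening in m.
Only numpy, scipy, OpenCV 4.12 (cv2) and the standard library are available. Lean on these libraries where they do the work, as an engineer would, in place of code of your own. Each camera call takes 0.05 s, during which the arm holds its last target.

## Working session

There is one attempt and no reset: what is moved stays moved. The work goes in short steps, Python scripts to look and compute and a shell command to move; the robot and the scene stay as the last step left them, time stands still between calls to the robot, and variables do not carry over. Pictures are saved under pics/ and viewed, and the job is handed in when it is done.

```bash
ls -la; mkdir -p pics; python3 - <<'E'
from plant import readout, vision, order
import cv2, json
print(readout.observe())
for n in ["scene","top","wrist"]:
    im=vision.camera(n); cv2.imwrite(f"pics/{n}0.png",im[:,:,::-1]); print(n,vision.get_calibration(n))
E
```

```text
total 12
drwxr-xr-x  3 agent agent 4096 Dec  7 04:37 .
drwxr-xr-x 23 root  root  4096 Dec  7 04:37 ..
drwxr-xr-x  2 agent agent 4096 Dec  7 04:37 pics
{'time_s': 0.0, 'joints': array([ 1.1824965 ,  0.4179628 , -0.01027908,  1.61415653,  0.00471563,
        1.11071656, -0.05301533]), 'joint_velocities': array([-0.0009397 , -0.00056394, -0.00152361,  0.00135332,  0.00051326,
        0.00028543, -0.00155997]), 'joint_torque': array([ 3.27039597e-04, -8.51257038e+01,  6.39302451e-01, -4.25989044e+01,
       -4.87753667e-02,  1.88121706e-02,  9.69947791e-05]), 'ee_pos': array([ 0.21227364, -0.58744913,  0.2048398 ]), 'ee_rot': array([ 8.18495154e-01, -5.74513107e-01, -5.30255416e-04, -3.01906453e-04]), 'contact_force': array([-0.7051777 ,  0.34249294, -0.10761594]), 'torque': array([-0.00439578, -0.00174232,  0.01777389]), 'gripper_width': 0.09406001252207036}
scene {'fx': 383.0788231128729, 'fy': 383.0788231128729, 'cx': 254.24211177579824, 'cy': 193.29737586861077, 'dist_coeffs': array([-0.00337248,  0.        ,  0.        ,  0.        ,  0.        ]), 'R': array([[-0.44144852,  0.89719
[... 410 characters left out ...]
1],
       [-0.99408723,  0.02449926, -0.10578456],
       [ 0.1060977 ,  0.01185167, -0.99428508]]), 't': array([0.02679029, 0.62576703, 1.47642201])}
wrist {'fx': 309.9724355690368, 'fy': 309.9724355690368, 'cx': 255.51079075717075, 'cy': 193.30211405042004, 'dist_coeffs': array([0.02544825, 0.        , 0.        , 0.        , 0.        ]), 'T_tool_cam': array([[ 9.99999569e-01,  9.28009837e-04,  9.94267877e-06,
        -8.12380298e-04],
       [-8.98538355e-04,  9.65449932e-01,  2.60587069e-01,
        -7.48479248e-02],
       [ 2.32228205e-04, -2.60586966e-01,  9.65450350e-01,
        -1.79393476e-01],
       [ 0.00000000e+00,  0.00000000e+00,  0.00000000e+00,
         1.00000000e+00]])}
```

View pics/scene0.png

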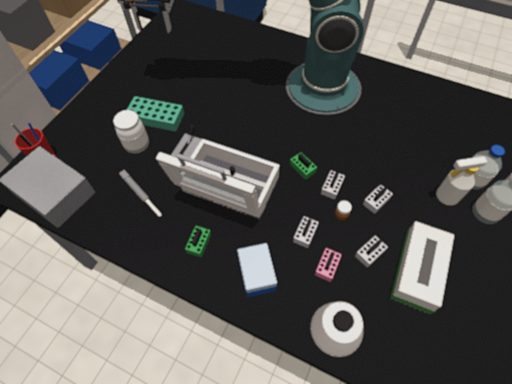

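View pics/top0.png

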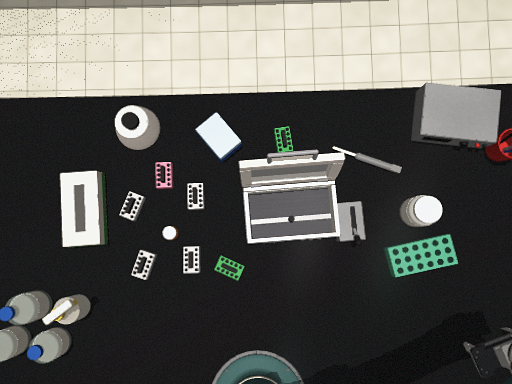

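View pics/wrist0.png

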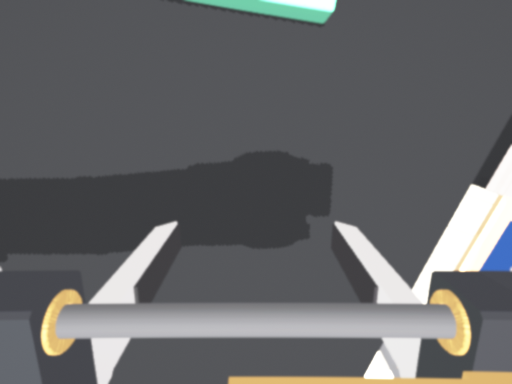

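```bash
cat > h.py <<'E'
import numpy as np, cv2
from scipy.spatial.transform import Rotation as Ro
from plant import readout, vision
def K(c): return np.array([[c['fx'],0,c['cx']],[0,c['fy'],c['cy']],[0,0,1.]])
def cam(name, st=None):
    c=vision.get_calibration(name)
    if name=='wrist':
        T=np.eye(4);T[:3,:3]=Ro.from_quat(st['ee_rot']).as_matrix();T[:3,3]=st['ee_pos']
        W=T@c['T_tool_cam']; R=W[:3,:3].T; t=-R@W[:3,3]
    else: R,t=c['R'],c['t']
    return dict(K=K(c),d=np.array(c['dist_coeffs']),R=np.array(R),t=np.array(t))
def ray(cm,uv):
    p=cv2.undistortPoints(np.array([[uv]],float),cm['K'],cm['d'])[0,0]
    d=cm['R'].T@np.array([p[0],p[1],1]); return -cm['R'].T@cm['t'], d/np.linalg.norm(d)
def onz(cm,uv,z):
    o,d=ray(cm,uv); return o+d*(z-o[2])/d[2]
def tri(obs):
    A=np.zeros((3,3));b=np.zeros(3)
    for cm,uv in obs:
        o,d=ray(cm,uv);P=np.eye(3)-np.outer(d,d);A+=P;b+=P@o
    X=np.linalg.solve(A,b)
    return X,[float(np.hypot(*(proj(cm,X)-np.array(uv)))) for cm,uv in obs]
def proj(cm,X):
    return cv2.projectPoints(np.array(X,float).reshape(1,1,3),cv2.Rodrigues(cm['R'])[0],cm['t'],cm['K'],cm['d'])[0].reshape(2)
def snap(name,tag,crop=None,s=1):
    st=readout.observe(); im=vision.camera(name)[:,:,::-1].copy()
    cv2.imwrite(f'pics/{tag}_raw.png',im)
    np.save(f'pics/{tag}_st.npy',{'ee_rot':st['ee_rot'],'ee_pos':st['ee_pos']},allow_pickle=True)
    v=im
    if crop: v=im[crop[1]:crop[3],crop[0]:crop[2]]
    if s!=1: v=cv2.resize(v,None,fx=s,fy=s,interpolation=cv2.INTER_CUBIC)
    cv2.imwrite(f'pics/{tag}.png',v); return st,im
def wcam(tag): return cam('wrist',np.load(f'pics/{tag}_st.npy',allow_pickle=True).item())
def delta(target,quat=None,st=None):
    """shift in tool axes + rotvec(deg) from measured pose to target"""
    st=st or readout.observe(); R=Ro.from_quat(st['ee_rot'])
    sh=R.inv().apply(np.array(target)-st['ee_pos'])
    rv=np.zeros(3) if quat is None else (R.inv()*Ro.from_quat(quat)).as_rotvec(degrees=True)
    return np.round(rv,1),np.round(sh,4)
def downq(yaw):
    """tool z down, tool x at world angle yaw (deg)"""
    a=np.radians(yaw);x=np.array([np.cos(a),np.sin(a),0]);z=np.array([0,0,-1.]);y=np.cross(z,x)
    return Ro.from_matrix(np.stack([x,y,z],1)).as_quat()
E
python3 - <<'E'
import cv2
a=cv2.imread('pics/top0.png')[120:300,100:380]; cv2.imwrite('pics/topc.png',cv2.resize(a,None,fx=2.85,fy=2.85,interpolation=cv2.INTER_CUBIC))
a=cv2.imread('pics/scene0.png')[130:290,150:410]; cv2.imwrite('pics/scenec.png',cv2.resize(a,None,fx=3,fy=3,interpolation=cv2.INTER_CUBIC))
E
```

```text
(no output)
```

View pics/topc.png

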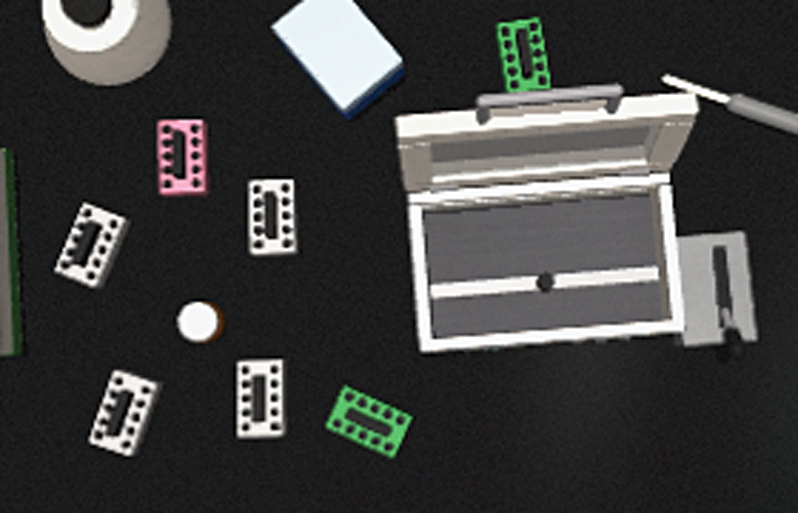

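View pics/scenec.png

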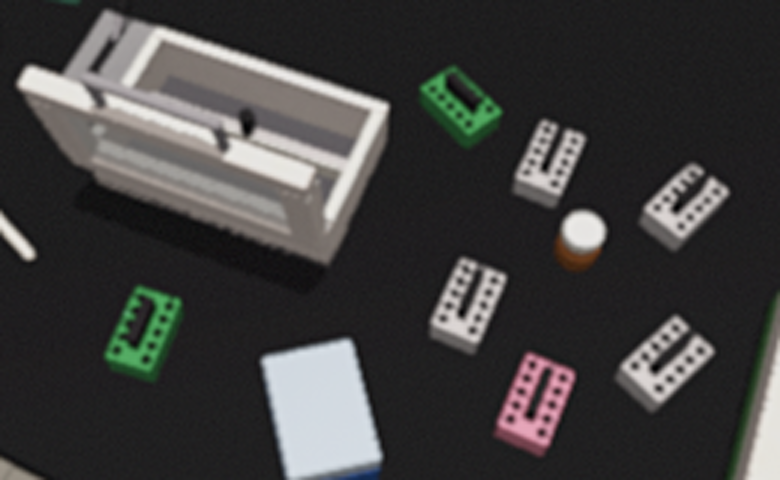

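```bash
python3 - <<'E'
from h import *
t=cam('top');s=cam('scene')
T=lambda u,v:(u/2.85+100,v/2.85+120)
S=lambda u,v:(u/3+150,v/3+130)
for n,uv,z in [('FL',(422,350),.08),('FR',(682,331),.08),('knobtop',(545,281),.075),('levertip',(731,345),.084),('housFR',(757,341),.056),('housBR',(745,233),.056),('barL',(481,98),.2),('barR',(620,88),.2)]:
    print(n,onz(t,T(*uv),z).round(4))
print('tri FL',tri([(t,T(422,350)),(s,S(387,104))]))
print('tri FR',tri([(t,T(682,331)),(s,S(155,30))]))
print('knob',tri([(t,T(545,281)),(s,S(247,112))]))
print('cover barL',tri([(t,T(481,98)),(s,S(222,138))]))
print('cover barR',tri([(t,T(620,88)),(s,S(95,93))]))
for n,a,b in [('A',(272,216),(471,295)),('B',(261,398),(552,155)),('C',(125,412),(687,195)),('D',(91,245),(667,352)),('jar',(200,322),(583,230))]:
    print(n,'top z=.045',onz(t,T(*a),.032).round(4), tri([(t,T(*a)),(s,S(*b))]))
E
```

```text
FL [0.4693 0.0125 0.08  ]
FR [ 0.4829 -0.2561  0.08  ]
knobtop [ 0.5379 -0.1173  0.075 ]
levertip [ 0.4676 -0.3047  0.084 ]
housFR [ 0.4712 -0.3376  0.056 ]
housBR [ 0.5847 -0.3307  0.056 ]
barL [ 0.7102 -0.0518  0.2   ]
barR [ 0.7164 -0.1861  0.2   ]
tri FL (array([0.46792266, 0.01609665, 0.07544659]), [1.2824327256937234, 1.1958383318153742])
tri FR (array([ 0.48258591, -0.25730646,  0.06778871]), [0.35139014381878797, 0.3120398341754868])
knob (array([ 0.53686886, -0.11498134,  0.06813567]), [1.066865400291522, 0.9980793212059454])
cover barL (array([ 0.69289147, -0.04391081,  0.28055541]), [2.1914964451092374, 2.28320294058706])
cover barR (array([ 0.69794835, -0.16854142,  0.27554707]), [3.257755606697534, 3.2968935917781557])
A top z=.045 [0.6173 0.172  0.032 ] (array([0.61575399, 0.17611917, 0.03357299]), [1.4675242043221812, 1.5124241367919098])
B top z=.045 [0.4227 0.1859 0.032 ] (array([0.42124299, 0.19091161, 0.02818012]), [1.5747099152872235, 1.492975579701868])
C top z=.045 [0.4117 0.3305 0.032 ] (array([0.41062573, 0.33509852, 0.03390553]), [1.723636275056039, 1.6828241147265652])
D top z=.045 [0.5907 0.3673 0.032 ] (array([0.58969948, 0.37050381, 0.03462239]), [1.2828776770631305, 1.3709700863764462])
jar top z=.045 [0.505  0.2505 0.032 ] (array([0.50356967, 0.25232725, 0.04469019]), [1.3787555047672542, 1.376307000158772])
```

```bash
python3 -c "
from h import *
print(delta([.44,-.16,.32],downq(93)))"
```

```text
(array([-1.000e-01,  0.000e+00, -1.631e+02]), array([-0.3248, -0.3594, -0.1147]))
```

```bash
python3 -m pendant '[[0,0,-163,-0.325,-0.36,-0.115,0],[0,0,-163,-0.325,-0.36,-0.115,0],[0,0,-163,-0.325,-0.36,-0.115,0],[0,0,-163,-0.325,-0.36,-0.115,0],[0,0,-163,-0.325,-0.36,-0.115,0],[0,0,-163,-0.325,-0.36,-0.115,0],[0,0,-163,-0.325,-0.36,-0.115,0],[0,0,-163,-0.325,-0.36,-0.115,0],[0,0,-163,-0.325,-0.36,-0.115,0],[0,0,-163,-0.325,-0.36,-0.115,0],[0,0,-163,-0.325,-0.36,-0.115,0],[0,0,-163,-0.325,-0.36,-0.115,0],[0,0,-163,-0.325,-0.36,-0.115,0],[0,0,-163,-0.325,-0.36,-0.115,0],[0,0,-163,-0.325,-0.36,-0.115,0],[0,0,-163,-0.325,-0.36,-0.115,0],[0,0,-163,-0.325,-0.36,-0.115,0],[0,0,-163,-0.325,-0.36,-0.115,0]]'
python3 -c "
from h import *
st,_=snap('wrist','w1',None,1.5); print(st['ee_pos'],st['joints'].round(2))"
```

```text
time_s: 2.4
ee_pos: [0.4405, -0.1598, 0.3204]
ee_rot: [0.69, 0.724, -0.0, -0.0]
contact_force: [-0.2, -0.1, 0.2]
gripper_width: 0.0002
[ 0.44050682 -0.15975596  0.32041176] [ 0.81  0.06 -0.55  1.81  0.03  1.28  1.87]
```

View pics/w1.png

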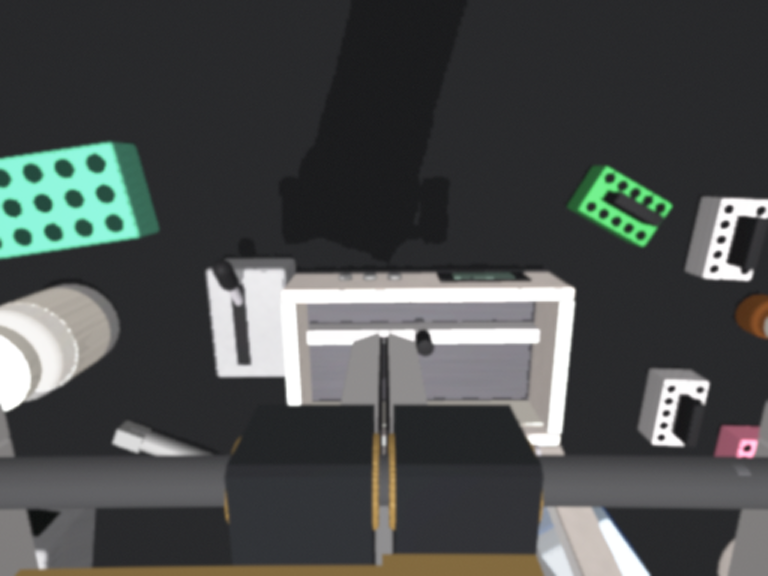

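```bash
python3 - <<'E'
from h import *
t=cam('top');s=cam('scene');w=wcam('w1')
T=lambda u,v:(u/2.85+100,v/2.85+120)
S=lambda u,v:(u/3+150,v/3+130)
W=lambda u,v:(u/1.5,v/1.5)
for n,a,b in [('FL',(422,350),(574,288)),('FR',(682,331),(284,290)),('knobtop',(545,281),(424,337)),('tip',(731,345),(228,275)),('hFR',(757,341),(209,268)),('hBR',(745,233),(217,377))]:
    X,e=tri([(t,T(*a)),(w,W(*b))]); print(n,X.round(4),np.round(e,1))
for n,b,z in [('FL',(574,288),.08),('FR',(284,290),.08),('innerFR',(302,302),.08),('innerFL',(559,301),.08),('knobtop',(424,339),.075),('tip',(228,275),.084),('rod',(240,300),.06),('slotback',(243,362),.056),('slotfront',(236,305),.056),('hFR',(209,268),.056),('hBR',(217,377),.056)]:
    print(n,onz(w,W(*b),z).round(4))
E
```

```text
FL [0.4667 0.0139 0.0903] [1.  2.3]
FR [ 0.4834 -0.2544  0.0725] [1.  2.1]
knobtop [ 0.5372 -0.1158  0.0456] [1.4 2.8]
tip [ 0.4686 -0.3033  0.0807] [0.8 1.7]
hFR [ 0.4733 -0.3394  0.0327] [1.3 2.7]
hBR [ 0.5858 -0.3285  0.0534] [1. 2.]
FL [0.4666 0.0199 0.08  ]
FR [ 0.4815 -0.2499  0.08  ]
innerFR [ 0.4924 -0.2331  0.08  ]
innerFL [0.4798 0.0079 0.08  ]
knobtop [ 0.5259 -0.1152  0.075 ]
tip [ 0.4686 -0.3     0.084 ]
rod [ 0.4994 -0.2972  0.06  ]
slotback [ 0.5671 -0.2974  0.056 ]
slotfront [ 0.506  -0.3025  0.056 ]
hFR [ 0.4696 -0.3273  0.056 ]
hBR [ 0.5852 -0.3246  0.056 ]
```

```bash
python3 -c "
from h import *
for p in ([.428,-.306,.15],[.428,-.306,.072],[.46,-.304,.072],[.54,-.2995,.072]): print(delta(p,downq(93.2)))"
```

```text
(array([-0. , -0. , -0.4]), array([-0.1455, -0.0195,  0.1704]))
(array([-0. , -0. , -0.4]), array([-0.1455, -0.0195,  0.2484]))
(array([-0. , -0. , -0.4]), array([-0.1451,  0.0126,  0.2484]))
(array([-0. , -0. , -0.4]), array([-0.1444,  0.0927,  0.2484]))
```

```bash
python3 -m pendant '[[0,0,-0.4,-0.1,-0.02,0.05,0],[0,0,-0.4,-0.145,-0.02,0.1,0],[0,0,-0.4,-0.145,-0.02,0.15,0],[0,0,-0.4,-0.145,-0.02,0.2,0],[0,0,-0.4,-0.145,-0.02,0.23,0],[0,0,-0.4,-0.145,-0.02,0.248,0],[0,0,-0.4,-0.145,-0.005,0.248,0],[0,0,-0.4,-0.145,0.01,0.248,0],[0,0,-0.4,-0.145,0.025,0.248,0],[0,0,-0.4,-0.145,0.04,0.248,0],[0,0,-0.4,-0.145,0.055,0.248,0],[0,0,-0.4,-0.145,0.07,0.248,0],[0,0,-0.4,-0.145,0.08,0.248,0],[0,0,-0.4,-0.145,0.08,0.248,0]]'
python3 -c "
from h import *
snap('wrist','w2',None,1.5);snap('top','t2',(330,170,400,260),6)"
```

```text
time_s: 4.2
ee_pos: [0.5288, -0.3003, 0.0724]
ee_rot: [0.686, 0.727, 0.0, 0.0]
contact_force: [-0.0, 0.7, -0.1]
gripper_width: 0.0006
```

View pics/w2.png

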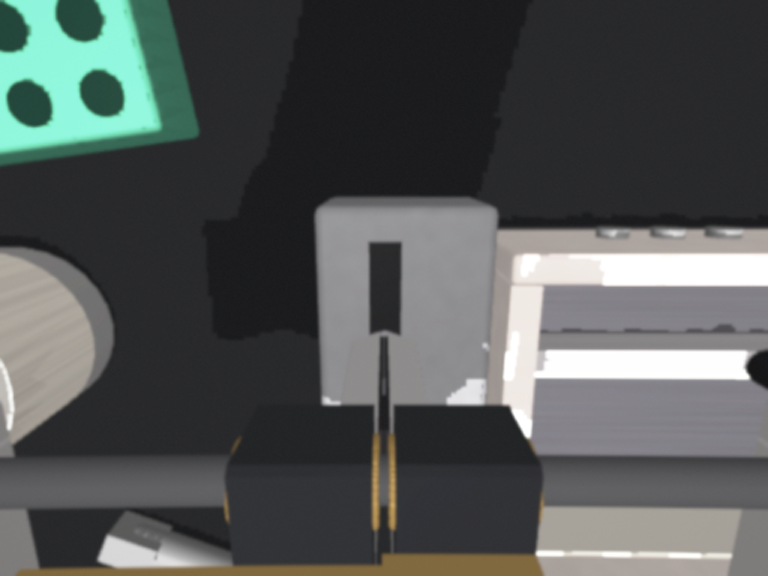

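View pics/t2.png

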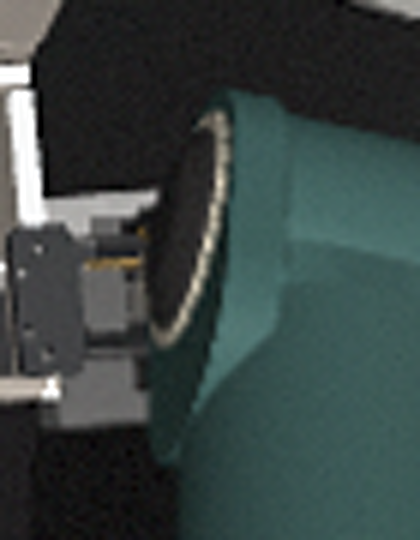

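```bash
python3 -m pendant '[[0,0,0,0,0.008,0,0],[0,0,0,0,0.016,0,0],[0,0,0,0,0.02,0,0],[0,0,0,0,0.02,0,0]]'
```

```text
time_s: 4.8
ee_pos: [0.5433, -0.3002, 0.071]
ee_rot: [0.687, 0.726, -0.003, -0.004]
contact_force: [-26.8, -1.0, 5.4]
gripper_width: 0.0005
```

```bash
python3 -c "
from h import *
for p in ([.52,-.302,.15],[.49,-.116,.2]): print(delta(p,downq(93.2)))"
```

```text
(array([-0.5, -0.1, -0. ]), array([-0.0004, -0.0241, -0.0788]))
(array([-0.5, -0.1, -0. ]), array([ 0.187 , -0.0442, -0.1284]))
```

```bash
python3 -m pendant '[[0,0,0,0,-0.03,0,0],[0,0,0,0,-0.045,-0.06,0],[0,0,0,0.05,-0.05,-0.1,50],[0,0,0,0.11,-0.05,-0.128,50],[0,0,0,0.17,-0.05,-0.128,50],[0,0,0,0.187,-0.05,-0.128,50],[0,0,0,0.187,-0.05,-0.128,50]]'
python3 -c "
from h import *
snap('wrist','w3',None,1.5)"
```

```text
time_s: 5.68
ee_pos: [0.4876, -0.1147, 0.2008]
ee_rot: [0.686, 0.728, 0.0, 0.0]
contact_force: [-0.2, -1.0, 0.3]
gripper_width: 0.0456
```

View pics/w3.png

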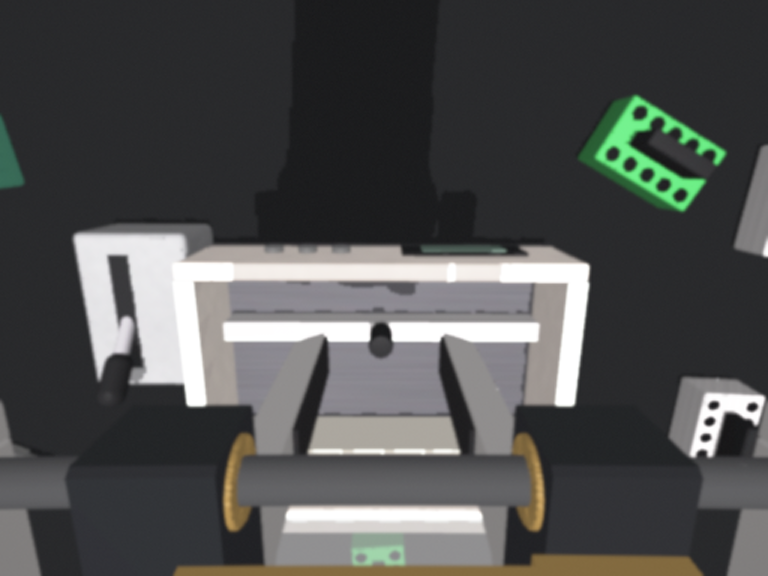

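```bash
python3 - <<'E'
from h import *
w=wcam('w3');w1=wcam('w1')
W=lambda u,v:(u/1.5,v/1.5)
for n,b,z in [('FL',(587,264),.08),('FR',(174,264),.08),('knob',(381,345),.075),('barL',(539,341),.038),('barR',(224,341),.038),('tip',(114,390),.084)]:
    print(n,onz(w,W(*b),z).round(4))
print(tri([(w,W(381,345)),(w1,W(426,345))]),tri([(w,W(587,264)),(w1,W(574,286))]),tri([(w,W(174,264)),(w1,W(284,288))]))
for p in ([.538,-.115,.1],[.538,-.115,.053]): print(delta(p,downq(93.2)))
E
```

```text
FL [0.4663 0.0184 0.08  ]
FR [ 0.4826 -0.2518  0.08  ]
knob [ 0.5334 -0.1129  0.075 ]
barL [0.5374 0.0111 0.038 ]
barR [ 0.5522 -0.2352  0.038 ]
tip [ 0.5739 -0.296   0.084 ]
(array([ 0.53167689, -0.11303177,  0.07755064]), [0.6149586090751827, 0.44052950812838904]) (array([0.47267835, 0.03403661, 0.04632662]), [0.2028379654627858, 0.14727025355377088]) (array([ 0.47981017, -0.24915078,  0.08501184]), [1.6238439060092449, 1.1323772555097755])
(array([0. , 0. , 0.1]), array([-0.0018,  0.0504,  0.1006]))
(array([0. , 0. , 0.1]), array([-0.0018,  0.0504,  0.1476]))
```

```bash
python3 -m pendant '[[0,0,0,0.001,0.053,0.05,50],[0,0,0,0.001,0.053,0.1,50],[0,0,0,0.001,0.053,0.13,50],[0,0,0,0.001,0.053,0.15,50],[0,0,0,0.001,0.053,0.15,0],[0,0,0,0.001,0.053,0.15,0],[0,0,0,0.001,0.053,0.15,0],[0,0,0,0.001,0.053,0.15,0]]'
```

```text
time_s: 6.72
ee_pos: [0.5408, -0.1137, 0.0517]
ee_rot: [0.687, 0.726, -0.0, 0.002]
contact_force: [1.9, -9.8, 1.8]
gripper_width: 0.0171
```

```bash
python3 -m pendant '[[0,0,0,-0.001,-0.008,0,0],[0,0,0,-0.001,-0.016,0,0],[0,0,0,-0.001,-0.024,0,0],[0,0,0,-0.001,-0.032,0,0],[0,0,0,-0.001,-0.038,0,0],[0,0,0,-0.001,-0.041,0,0],[0,0,0,-0.001,-0.041,0,0]]'
```

```text
time_s: 7.6
ee_pos: [0.5007, -0.116, 0.0517]
ee_rot: [0.687, 0.727, 0.001, 0.002]
contact_force: [7.4, -6.6, -2.3]
gripper_width: 0.0173
```

```bash
python3 -c "
from h import *
for p in ([.365,.188,.2],): print(delta(p,downq(90)))"
```

```text
(array([0.2, 0.1, 3.2]), array([ 0.3109, -0.1177, -0.1493]))
```

```bash
python3 -m pendant '[[0,0,0,0,0,0,60],[0,0,0,0,0,0,60],[0,0,0,0,0,-0.02,60],[0,0,0,0,0,-0.06,60],[0,0,0,0,0,-0.1,60],[0,0,3,0.06,-0.03,-0.15,60],[0,0,3,0.12,-0.05,-0.15,60],[0,0,3,0.18,-0.08,-0.15,60],[0,0,3,0.24,-0.118,-0.15,60],[0,0,3,0.3,-0.118,-0.15,60],[0,0,3,0.311,-0.118,-0.15,60],[0,0,3,0.311,-0.118,-0.15,60]]'
python3 -c "
from h import *
snap('wrist','w4',None,1.5); snap('top','t4',(100,120,380,300),2.85)"
```

```text
time_s: 9.1
ee_pos: [0.3625, 0.1911, 0.2006]
ee_rot: [0.704, 0.71, 0.0, -0.0]
contact_force: [-0.1, -0.1, -0.6]
gripper_width: 0.0564
```

View pics/w4.png

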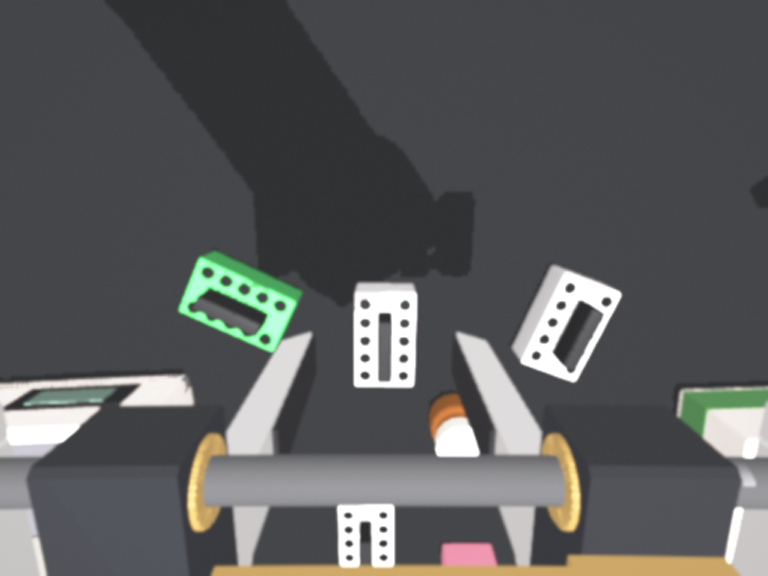

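View pics/t4.png

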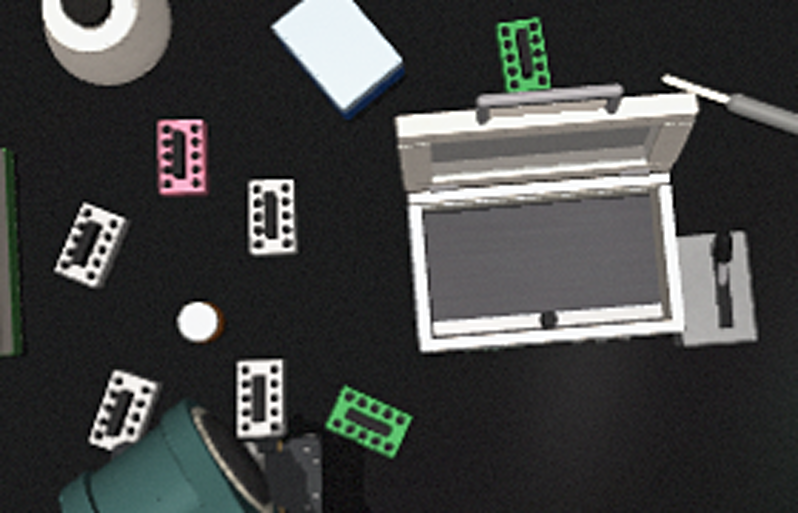

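```bash
cat >> h.py <<'E'
def quad(cm,pts,z=.032,s=1.5):
    P=np.array([onz(cm,(u/s,v/s),z)[:2] for u,v in pts])
    e=[np.linalg.norm(P[i]-P[(i+1)%4]) for i in range(4)]
    # long edges: average
    k=0 if e[0]+e[2]>e[1]+e[3] else 1
    d=(P[(k+1)%4]-P[k])+(P[(k+2)%4]-P[(k+3)%4]); a=np.degrees(np.arctan2(d[1],d[0]))
    a=(a+90)%180-90
    return P.mean(0).round(4),round(a,1),np.round(e,4)
E
python3 - <<'E'
from h import *
w=wcam('w4')
print(quad(w,[(355,292),(416,292),(415,388),(354,387)]))
print('C',quad(w,[(560,274),(622,295),(575,382),(519,349)]))
t=cam('top')
print(tri([(w,(385/1.5,339.5/1.5)),(t,(261/2.85+100,398/2.85+120))]))
print(delta([.4235,.189,.036],downq(90)))
E
```

```text
(array([0.4219, 0.1938]), np.float64(0.1), array([0.0474, 0.0818, 0.0501, 0.0809]))
C (array([0.4077, 0.3384]), np.float64(-21.5), array([0.0519, 0.0789, 0.0555, 0.0671]))
(array([0.4233977 , 0.19051582, 0.02197526]), [2.8242961251594094, 1.139974813152942])
(array([-0. ,  0. ,  0.3]), array([0.0002, 0.0603, 0.1643]))
```

```bash
python3 -m pendant '[[0,0,0,0.001,0.06,0.05,50],[0,0,0,0.001,0.06,0.1,50],[0,0,0,0.001,0.06,0.14,50],[0,0,0,0.001,0.06,0.162,50],[0,0,0,0.001,0.06,0.164,50],[0,0,0,0.001,0.06,0.164,0],[0,0,0,0.001,0.06,0.164,0],[0,0,0,0.001,0.06,0.164,0],[0,0,0,0.001,0.06,0.164,0],[0,0,0,0.001,0.06,0.15,0],[0,0,0,0.001,0.06,0.1,0],[0,0,0,0.001,0.06,0.05,0],[0,0,0,0.001,0.06,0.0,0]]'
python3 -c "
from h import *
seat=np.array([.5868,-.110]);a=np.radians(3.4)
for y in (-.09,-.03,.03,.09):
    p=seat+np.array([-.02*np.cos(a)-y*np.sin(a),-.02*np.sin(a)+y*np.cos(a)]); print(y,p.round(4),delta([*p,.2],downq(93.4)))"
```

```text
time_s: 10.82
ee_pos: [0.4228, 0.1903, 0.2027]
ee_rot: [0.705, 0.709, -0.0, -0.0]
contact_force: [1.0, 0.4, -2.6]
gripper_width: 0.0122
-0.09 [ 0.5722 -0.201 ] (array([-0. , -0. , -3.1]), array([-0.3921,  0.1472,  0.0025]))
-0.03 [ 0.5686 -0.1411] (array([-0. , -0. , -3.1]), array([-0.3322,  0.144 ,  0.0026]))
0.03 [ 0.5651 -0.0812] (array([-0. , -0. , -3.1]), array([-0.2723,  0.1407,  0.0026]))
0.09 [ 0.5615 -0.0213] (array([-0. , -0. , -3.1]), array([-0.2124,  0.1375,  0.0026]))
```

```bash
python3 -m pendant '[[0,0,-3,-0.05,0.02,0,0],[0,0,-3,-0.11,0.04,0,0],[0,0,-3,-0.17,0.07,0,0],[0,0,-3,-0.23,0.1,0,0],[0,0,-3,-0.29,0.12,0,0],[0,0,-3,-0.35,0.147,0,0],[0,0,-3,-0.392,0.147,0,0],[0,0,-3,-0.392,0.147,0,0],[0,0,-3,-0.392,0.147,0,0],[0,0,-3,-0.392,0.147,0,0]]'
python3 -c "
from h import *
print(delta([.5722,-.201,.05],downq(93.4)))
snap('wrist','w5',None,1.5); snap('top','t5',(220,130,380,250),5)"
```

```text
time_s: 12.08
ee_pos: [0.5723, -0.1998, 0.201]
ee_rot: [0.686, 0.728, 0.0, -0.0]
contact_force: [-0.4, 0.7, -2.7]
gripper_width: 0.0118
(array([ 0., -0., -0.]), array([-0.0012, -0.0002,  0.151 ]))
```

View pics/w5.png

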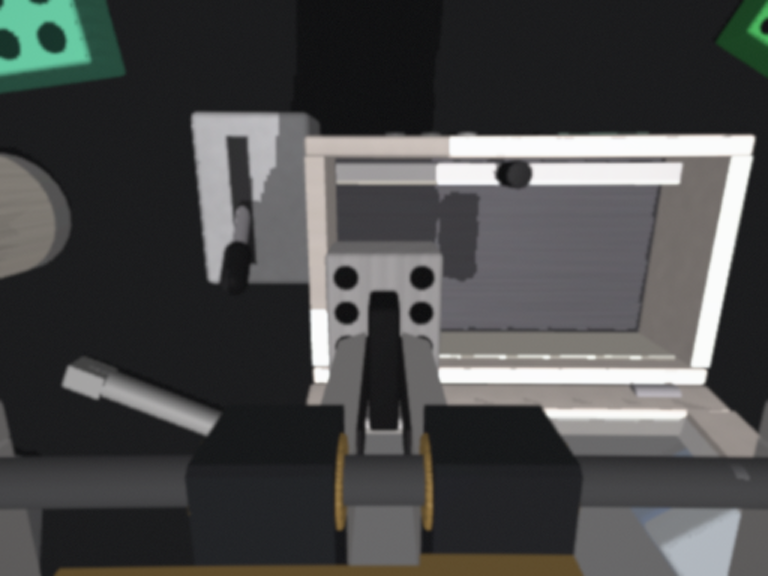

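View pics/t5.png

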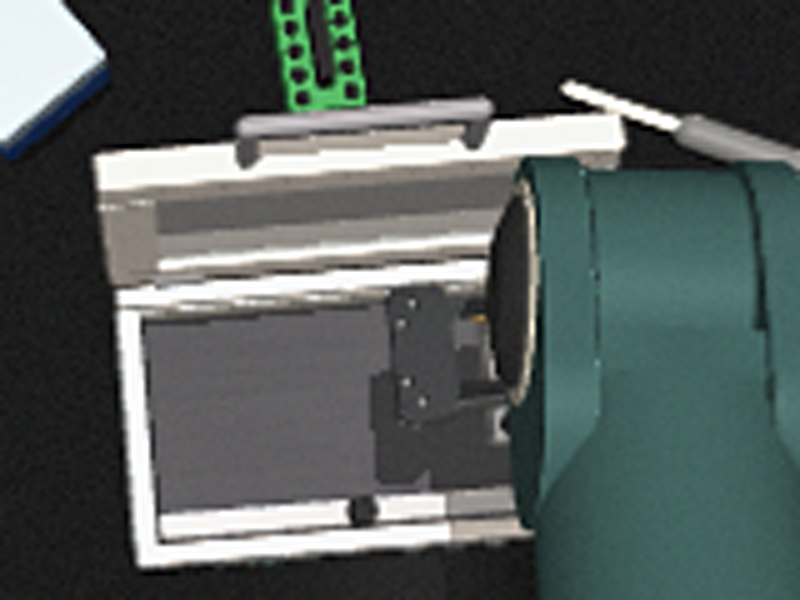

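```bash
python3 - <<'E'
from h import *
w=wcam('w5')
P={n:onz(w,(u/1.5,v/1.5),z) for n,u,v,z in [('oFL',754,137,.08),('oFR',306,137,.08),('iFL',731,156,.08),('iFR',328,156,.08),('iBL',694,367,.08),('iBR',331,367,.08),('floorBL',638,330,.012),('barRearR',337,184,.038),('barRearL',681,184,.038),('knobtop',517,174,.075),('tip',233,276,.084)]}
for k,v in P.items(): print(k,v.round(4))
f=(P['oFL']+P['oFR'])/2; d=P['oFL']-P['oFR']; print('yaw',np.degrees(np.arctan2(-d[0],d[1])), np.linalg.norm(d))
f=(P['iFL']+P['iFR'])/2; b=(P['iBL']+P['iBR'])/2; print(f,b,np.linalg.norm(b-f)); d=P['iFL']-P['iFR'];print(np.degrees(np.arctan2(-d[0],d[1])), np.linalg.norm(d)); d=P['iBL']-P['iBR'];print(np.degrees(np.arctan2(-d[0],d[1])), np.linalg.norm(d))
E
```

```text
oFL [0.4677 0.0192 0.08  ]
oFR [ 0.4826 -0.2519  0.08  ]
iFL [0.4792 0.0085 0.08  ]
iFR [ 0.4929 -0.2382  0.08  ]
iBL [0.619  0.0192 0.08  ]
iBR [ 0.6346 -0.232   0.08  ]
floorBL [0.6169 0.0164 0.012 ]
barRearR [ 0.5114 -0.236   0.038 ]
barRearL [0.4975 0.0085 0.038 ]
knobtop [ 0.4968 -0.1185  0.075 ]
tip [ 0.572  -0.2975  0.084 ]
yaw 3.1539880156652904 0.27148106780394937
[ 0.48603829 -0.11482202  0.08      ] [ 0.6267869  -0.10641655  0.08      ] 0.14099936934969937
3.183286548262392 0.2470624190202633
3.553803736649607 0.251710823677833
```

```bash
python3 -m pendant '[[0,0,0,-0.0005,0,0.04,0],[0,0,0,-0.0005,0,0.08,0],[0,0,0,-0.0005,0,0.11,0],[0,0,0,-0.0005,0,0.13,0],[0,0,0,-0.0005,0,0.142,0],[0,0,0,-0.0005,0,0.148,0],[0,0,0,-0.0005,0,0.151,0],[0,0,0,-0.0005,0,0.151,0]]'
```

```text
time_s: 13.18
ee_pos: [0.5726, -0.2018, 0.0499]
ee_rot: [0.687, 0.727, 0.0, 0.0]
contact_force: [0.3, 0.8, -2.2]
gripper_width: 0.0115
```

```bash
python3 -m pendant '[[0,0,0,0,0,0.001,0],[0,0,0,0,0,0.002,0],[0,0,0,0,0,0.003,0],[0,0,0,0,0,0.003,0]]'
```

```text
time_s: 13.68
ee_pos: [0.5729, -0.2018, 0.0488]
ee_rot: [0.687, 0.727, -0.0, 0.001]
contact_force: [-13.7, 3.0, 33.3]
gripper_width: 0.0119
```

```bash
python3 -m pendant '[[0,0,0,0,0,-0.001,30],[0,0,0,0,0,-0.001,30],[0,0,0,0,0,-0.001,30],[0,0,0,0,0,-0.03,30],[0,0,0,0,0,-0.08,30],[0,0,0,0,0,-0.14,30]]'
python3 -c "
from h import *
print(delta([.557,.174,.2],downq(90)))
snap('wrist','w6',None,1.5)"
```

```text
time_s: 14.42
ee_pos: [0.5718, -0.2015, 0.1873]
ee_rot: [0.687, 0.727, -0.0, -0.001]
contact_force: [0.9, -0.6, -0.0]
gripper_width: 0.0283
(array([-0.1, -0.1,  3.3]), array([ 0.3757,  0.0067, -0.0124]))
```

View pics/w6.png

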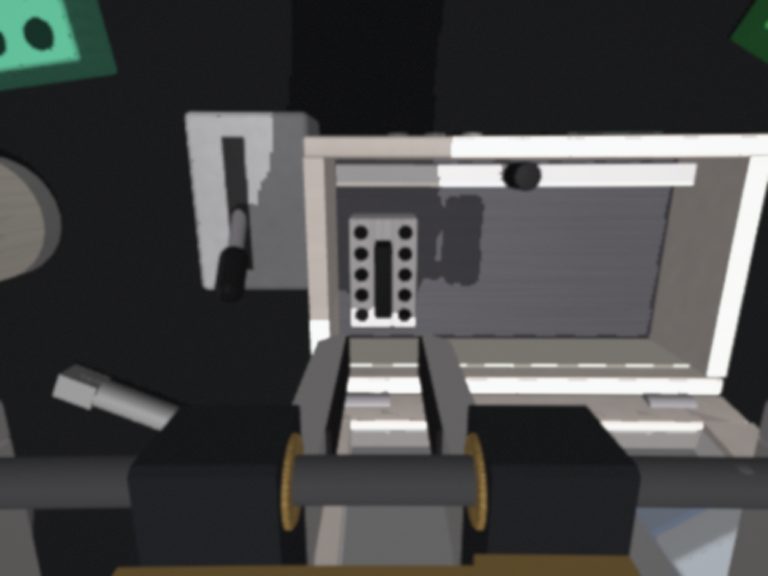

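Block 1 stands upright in the well's right slot (top face centre ≈ (383,270)), in front of the back wall and well clear of the bar. On to the next silver block, at the top-picture crop (272,216).

```bash
python3 -m pendant '[[0,0,3.3,0.06,0.0,-0.013,60],[0,0,3.3,0.12,0.0,-0.013,60],[0,0,3.3,0.18,0.0,-0.013,60],[0,0,3.3,0.24,0.005,-0.013,60],[0,0,3.3,0.3,0.007,-0.013,60],[0,0,3.3,0.36,0.007,-0.013,60],[0,0,3.3,0.376,0.007,-0.013,60],[0,0,3.3,0.376,0.007,-0.013,60]]'
python3 -c "
from h import *
snap('wrist','w7',None,1.5)"
```

```text
time_s: 15.48
ee_pos: [0.5577, 0.1747, 0.1992]
ee_rot: [0.707, 0.707, -0.0, -0.0]
contact_force: [-0.1, -0.4, 0.7]
gripper_width: 0.0568
```

View pics/w7.png

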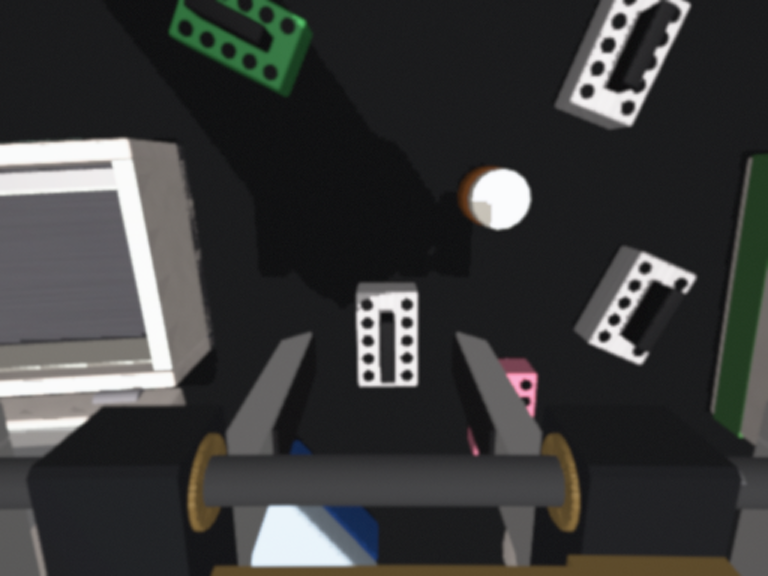

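```bash
python3 - <<'E'
from h import *
w=wcam('w7')
c,a,e=quad(w,[(357,291),(418,291),(418,386),(357,386)]);print(c,a,e)
print('D',quad(w,[(641,249),(696,274),(643,365),(590,340)]))
print(delta([c[0],c[1],.037],downq(90+a)))
E
```

```text
[0.6155 0.1788] 0.2 [0.0471 0.0804 0.0498 0.0804]
D (array([0.5888, 0.3757]), np.float64(-21.4), array([0.0478, 0.0801, 0.0492, 0.0785]))
(array([-0. ,  0. , -0.3]), array([0.0058, 0.0575, 0.1622]))
```

```bash
python3 -m pendant '[[0,0,0,0.003,0.058,0.05,45],[0,0,0,0.003,0.058,0.1,45],[0,0,0,0.003,0.058,0.14,45],[0,0,0,0.003,0.058,0.161,45],[0,0,0,0.003,0.058,0.162,45],[0,0,0,0.003,0.058,0.162,0],[0,0,0,0.003,0.058,0.162,0],[0,0,0,0.003,0.058,0.162,0],[0,0,0,0.003,0.058,0.162,0],[0,0,0,0.003,0.058,0.15,0],[0,0,0,0.003,0.058,0.1,0],[0,0,0,0.003,0.058,0.05,0],[0,0,0,0.003,0.058,0.0,0]]'
python3 -c "
from h import *
seat=np.array([.5869,-.109]);a=np.radians(3.35)
for y in (-.03,.03,.09):
    p=seat+np.array([-.02*np.cos(a)-y*np.sin(a),-.02*np.sin(a)+y*np.cos(a)]); print(y,p.round(4),delta([*p,.2],downq(93.4)))"
```

```text
time_s: 17.15
ee_pos: [0.6155, 0.177, 0.2016]
ee_rot: [0.707, 0.707, -0.0, -0.0]
contact_force: [0.4, 0.2, -2.7]
gripper_width: 0.0117
-0.03 [ 0.5687 -0.1401] (array([-0. , -0. , -3.4]), array([-0.3172, -0.0467,  0.0016]))
0.03 [ 0.5652 -0.0802] (array([-0. , -0. , -3.4]), array([-0.2573, -0.0503,  0.0016]))
0.09 [ 0.5617 -0.0203] (array([-0. , -0. , -3.4]), array([-0.1974, -0.0538,  0.0016]))
```

```bash
python3 -m pendant '[[0,0,-3.4,-0.06,-0.02,0,0],[0,0,-3.4,-0.12,-0.04,0,0],[0,0,-3.4,-0.18,-0.047,0,0],[0,0,-3.4,-0.24,-0.047,0,0],[0,0,-3.4,-0.3,-0.047,0,0],[0,0,-3.4,-0.317,-0.047,0,0],[0,0,-3.4,-0.317,-0.047,0,0],[0,0,-3.4,-0.317,-0.047,0.04,0],[0,0,-3.4,-0.317,-0.047,0.08,0],[0,0,-3.4,-0.317,-0.047,0.11,0],[0,0,-3.4,-0.317,-0.047,0.13,0],[0,0,-3.4,-0.317,-0.047,0.142,0],[0,0,-3.4,-0.317,-0.047,0.148,0],[0,0,-3.4,-0.317,-0.047,0.151,0],[0,0,-3.4,-0.317,-0.047,0.151,0]]'
```

```text
time_s: 19.02
ee_pos: [0.5694, -0.1395, 0.0499]
ee_rot: [0.686, 0.728, 0.0, 0.001]
contact_force: [-4.9, 2.3, 8.8]
gripper_width: 0.0116
```

```bash
python3 -m pendant '[[0,0,0,0,0,0,30],[0,0,0,0,0,0,30],[0,0,0,0,0,0,30],[0,0,0,0,0,-0.03,30],[0,0,0,0,0,-0.08,30],[0,0,0,0,0,-0.14,30],[0,0,0,0,0,-0.15,30]]'
python3 -c "
from h import *
print(delta([.533,.3955,.2],downq(68.6)))
snap('wrist','w8',None,1.5)"
```

```text
time_s: 19.9
ee_pos: [0.5704, -0.14, 0.2023]
ee_rot: [0.686, 0.728, 0.001, 0.002]
contact_force: [0.0, 0.4, -1.3]
gripper_width: 0.0282
(array([ 0.3,  0.1, 24.8]), array([ 0.5368, -0.0059,  0.0011]))
```

View pics/w8.png

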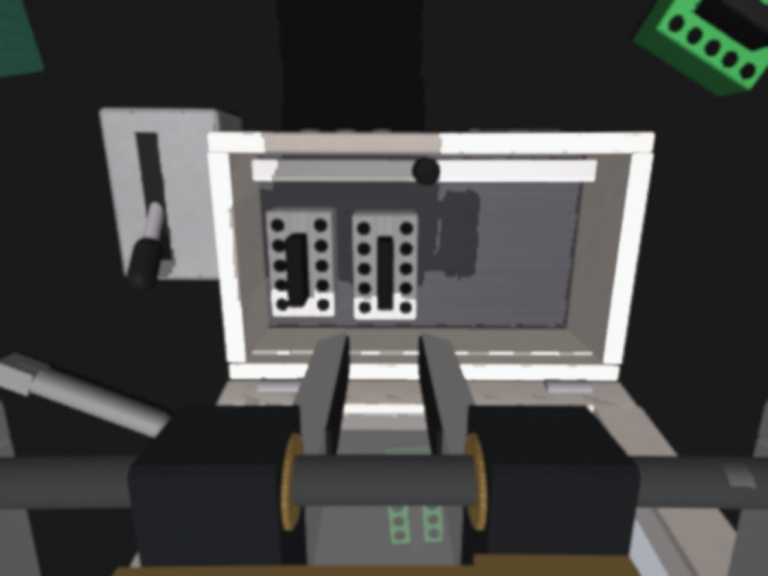

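Two blocks stand side by side in the well, at (302,265) and (385,265), with open gaps to wall and bar. Next is the third, top-crop (91,245).

```bash
python3 -m pendant '[[0,0,10,0.06,0,0,60],[0,0,20,0.12,0,0,60],[0,0,25,0.18,-0.006,0,60],[0,0,25,0.24,-0.006,0,60],[0,0,25,0.3,-0.006,0,60],[0,0,25,0.36,-0.006,0,60],[0,0,25,0.42,-0.006,0,60],[0,0,25,0.48,-0.006,0,60],[0,0,25,0.537,-0.006,0,60],[0,0,25,0.537,-0.006,0,60],[0,0,25,0.537,-0.006,0,60]]'
python3 -c "
from h import *
snap('wrist','w9',None,1.5)"
```

```text
time_s: 21.32
ee_pos: [0.531, 0.3952, 0.1969]
ee_rot: [0.827, 0.562, -0.001, 0.0]
contact_force: [0.4, 0.2, 0.1]
gripper_width: 0.0564
```

View pics/w9.png

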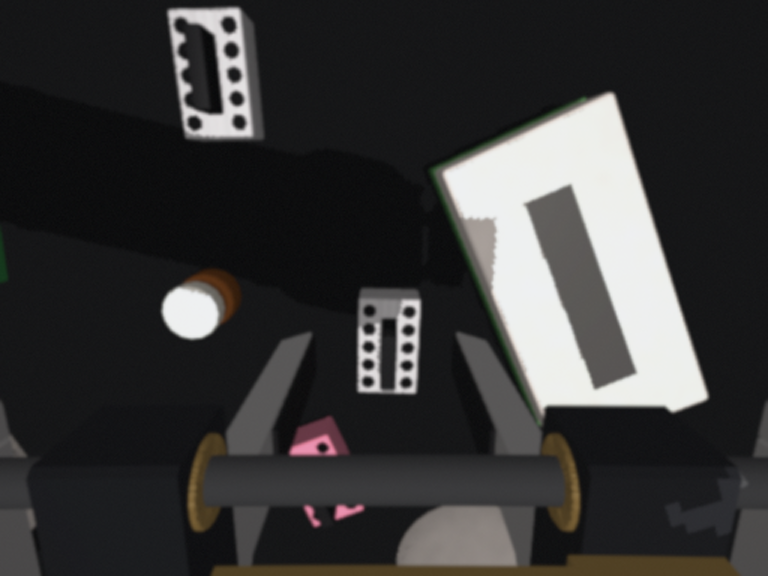

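```bash
python3 - <<'E'
from h import *
w=wcam('w9')
c,a,e=quad(w,[(359,298),(420,298),(417,393),(357,392)]);print(c,a,e)
print(delta([c[0],c[1],.0365],downq(90+a)))
E
```

```text
[0.5903 0.3758] -22.8 [0.047  0.0805 0.0489 0.0797]
(array([-0. ,  0.1,  1.1]), array([0.0046, 0.0617, 0.1608]))
```

```bash
python3 -m pendant '[[0,0,1,0.0025,0.061,0.05,45],[0,0,1,0.0025,0.061,0.1,45],[0,0,1,0.0025,0.061,0.14,45],[0,0,1,0.0025,0.061,0.159,45],[0,0,1,0.0025,0.061,0.160,45],[0,0,1,0.0025,0.061,0.160,0],[0,0,1,0.0025,0.061,0.160,0],[0,0,1,0.0025,0.061,0.160,0],[0,0,1,0.0025,0.061,0.160,0],[0,0,1,0.0025,0.061,0.15,0],[0,0,1,0.0025,0.061,0.1,0],[0,0,1,0.0025,0.061,0.05,0],[0,0,1,0.0025,0.061,0.0,0]]'
python3 -c "
from h import *
seat=np.array([.5869,-.109]);a=np.radians(3.35)
for y in (.03,.09):
    p=seat+np.array([-.02*np.cos(a)-y*np.sin(a),-.02*np.sin(a)+y*np.cos(a)]); print(y,p.round(4),delta([*p,.2],downq(93.4)))"
```

```text
time_s: 23.0
ee_pos: [0.5885, 0.3756, 0.2005]
ee_rot: [0.832, 0.555, -0.0, -0.0]
contact_force: [1.1, 0.5, -2.7]
gripper_width: 0.0119
0.03 [ 0.5652 -0.0802] (array([ -0.,  -0., -26.]), array([-0.4297,  0.1538,  0.0005]))
0.09 [ 0.5617 -0.0203] (array([ -0.,  -0., -26.]), array([-0.3757,  0.1275,  0.0005]))
```

```bash
python3 -m pendant '[[0,0,-8,-0.055,0.02,0,0],[0,0,-16,-0.11,0.04,0,0],[0,0,-26,-0.165,0.06,0,0],[0,0,-26,-0.22,0.08,0,0],[0,0,-26,-0.275,0.1,0,0],[0,0,-26,-0.33,0.12,0,0],[0,0,-26,-0.385,0.14,0,0],[0,0,-26,-0.43,0.154,0,0],[0,0,-26,-0.43,0.154,0,0],[0,0,-26,-0.43,0.154,0,0],[0,0,-26,-0.43,0.154,0.04,0],[0,0,-26,-0.43,0.154,0.08,0],[0,0,-26,-0.43,0.154,0.11,0],[0,0,-26,-0.43,0.154,0.13,0],[0,0,-26,-0.43,0.154,0.142,0],[0,0,-26,-0.43,0.154,0.148,0],[0,0,-26,-0.43,0.154,0.151,0],[0,0,-26,-0.43,0.154,0.151,0]]'
```

```text
time_s: 25.25
ee_pos: [0.5671, -0.08, 0.0498]
ee_rot: [0.686, 0.728, 0.001, 0.001]
contact_force: [-5.3, 1.7, 21.1]
gripper_width: 0.0117
```

```bash
python3 -m pendant '[[0,0,0,0,0,0,30],[0,0,0,0,0,0,30],[0,0,0,0,0,0,30],[0,0,0,0,0,-0.03,30],[0,0,0,0,0,-0.08,30],[0,0,0,0,0,-0.14,30],[0,0,0,0,0,-0.15,30]]'
python3 -c "
from h import *
print(delta([.354,.356,.2],downq(68.5)))
snap('wrist','w10',None,1.5)"
```

```text
time_s: 26.12
ee_pos: [0.5671, -0.0804, 0.2011]
ee_rot: [0.686, 0.728, 0.001, 0.002]
contact_force: [-0.1, 0.1, -1.2]
gripper_width: 0.0285
(array([ 0.3,  0. , 24.9]), array([ 0.4482, -0.1871, -0.0005]))
```

View pics/w10.png

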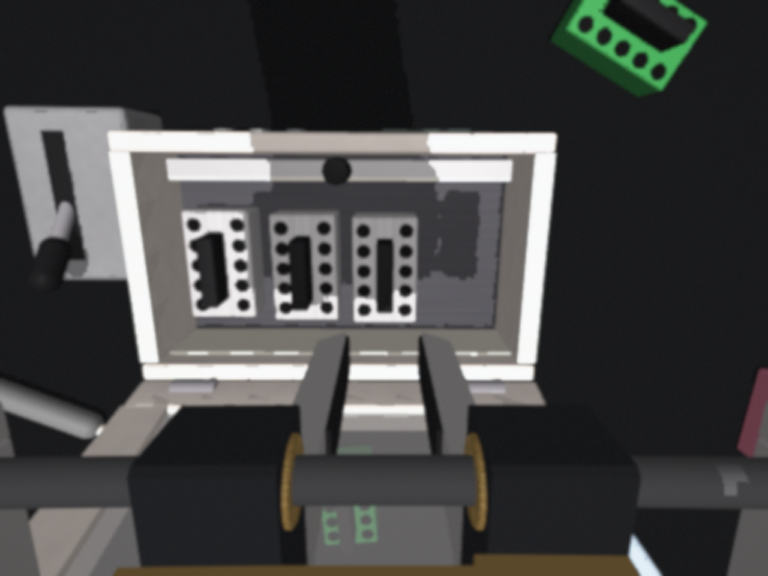

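Three blocks in the well, all upright and lengthwise ((218,262), (305,265), (385,268)). Now the last one, top-crop (125,412).

```bash
python3 -m pendant '[[0,0,10,0.05,-0.03,0,60],[0,0,20,0.1,-0.06,0,60],[0,0,25,0.15,-0.09,0,60],[0,0,25,0.2,-0.11,0,60],[0,0,25,0.25,-0.13,0,60],[0,0,25,0.3,-0.15,0,60],[0,0,25,0.35,-0.17,0,60],[0,0,25,0.4,-0.187,0,60],[0,0,25,0.448,-0.187,0,60],[0,0,25,0.448,-0.187,0,60],[0,0,25,0.448,-0.187,0,60]]'
python3 -c "
from h import *
snap('wrist','w11',None,1.5)"
```

```text
time_s: 27.55
ee_pos: [0.3522, 0.355, 0.1964]
ee_rot: [0.827, 0.562, -0.001, -0.0]
contact_force: [0.4, 0.2, -0.4]
gripper_width: 0.0561
```

View pics/w11.png

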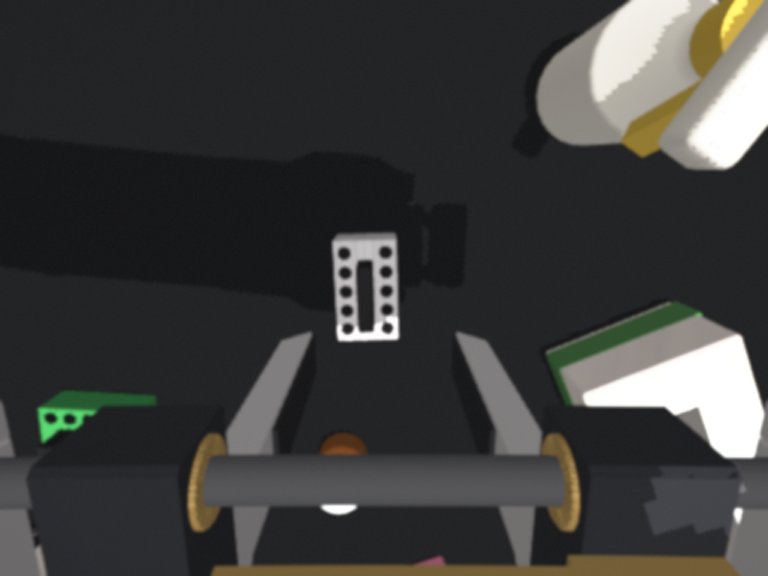

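```bash
python3 - <<'E'
from h import *
w=wcam('w11')
c,a,e=quad(w,[(334,242),(396,241),(399,339),(338,341)]);print(c,a,e,np.hypot(*c))
print(delta([c[0],c[1],.0365],downq(90+a)))
E
```

```text
[0.3637 0.3367] -20.1 [0.0462 0.0778 0.0481 0.0787] 0.4956254432532697
(array([-0. ,  0.1, -1.6]), array([-0.0123,  0.017 ,  0.1602]))
```

```bash
python3 -m pendant '[[0,0,-1.6,-0.0135,0.017,0.05,45],[0,0,-1.6,-0.0135,0.017,0.1,45],[0,0,-1.6,-0.0135,0.017,0.14,45],[0,0,-1.6,-0.0135,0.017,0.159,45],[0,0,-1.6,-0.0135,0.017,0.160,45],[0,0,-1.6,-0.0135,0.017,0.160,0],[0,0,-1.6,-0.0135,0.017,0.160,0],[0,0,-1.6,-0.0135,0.017,0.160,0],[0,0,-1.6,-0.0135,0.017,0.160,0],[0,0,-1.6,-0.0135,0.017,0.15,0],[0,0,-1.6,-0.0135,0.017,0.1,0],[0,0,-1.6,-0.0135,0.017,0.05,0],[0,0,-1.6,-0.0135,0.017,0.0,0]]'
python3 -c "
from h import *
seat=np.array([.5869,-.109]);a=np.radians(3.35)
for y in (.09,):
    p=seat+np.array([-.02*np.cos(a)-y*np.sin(a),-.02*np.sin(a)+y*np.cos(a)]); print(y,p.round(4),delta([*p,.2],downq(93.4)))
snap('wrist','w12',None,1.5)"
```

```text
time_s: 29.22
ee_pos: [0.3628, 0.3369, 0.1995]
ee_rot: [0.819, 0.574, -0.0, -0.0]
contact_force: [0.5, 0.5, -2.3]
gripper_width: 0.0121
0.09 [ 0.5617 -0.0203] (array([ -0. ,  -0. , -23.4]), array([-0.2677,  0.309 , -0.0006]))
```

View pics/w12.png

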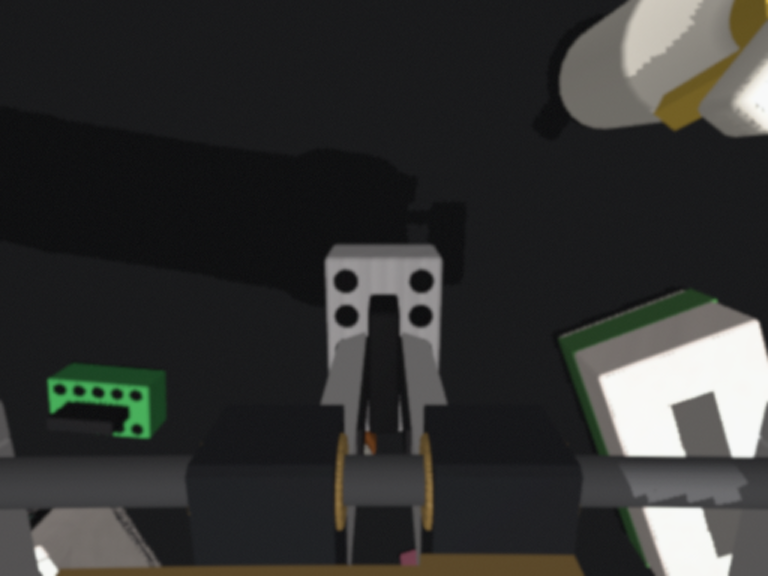

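```bash
python3 -m pendant '[[0,0,-8,-0.03,0.04,0,0],[0,0,-16,-0.06,0.08,0,0],[0,0,-23.4,-0.1,0.12,0,0],[0,0,-23.4,-0.14,0.16,0,0],[0,0,-23.4,-0.18,0.2,0,0],[0,0,-23.4,-0.22,0.24,0,0],[0,0,-23.4,-0.25,0.28,0,0],[0,0,-23.4,-0.268,0.309,0,0],[0,0,-23.4,-0.268,0.309,0,0],[0,0,-23.4,-0.268,0.309,0,0],[0,0,-23.4,-0.268,0.309,0.04,0],[0,0,-23.4,-0.268,0.309,0.08,0],[0,0,-23.4,-0.268,0.309,0.11,0],[0,0,-23.4,-0.268,0.309,0.13,0],[0,0,-23.4,-0.268,0.309,0.142,0],[0,0,-23.4,-0.268,0.309,0.147,0],[0,0,-23.4,-0.268,0.309,0.15,0],[0,0,-23.4,-0.268,0.309,0.15,0]]'
```

```text
time_s: 31.52
ee_pos: [0.5628, -0.0205, 0.0493]
ee_rot: [0.686, 0.728, 0.0, 0.001]
contact_force: [-6.5, -0.7, 18.8]
gripper_width: 0.0117
```

```bash
python3 -m pendant '[[0,0,0,0,0,0,30],[0,0,0,0,0,0,30],[0,0,0,0,0,0,30],[0,0,0,0,0,-0.03,30],[0,0,0,0,0,-0.08,30],[0,0,0,0,0,-0.14,30],[0,0,0,-0.04,-0.06,-0.15,50],[0,0,0,-0.09,-0.105,-0.15,50],[0,0,0,-0.09,-0.105,-0.15,50],[0,0,0,-0.09,-0.105,-0.15,50]]'
python3 -c "
from h import *
print(delta([.5005,-.1165,.0515],downq(93.4)))
snap('wrist','w13',None,1.5);snap('top','t13',(220,130,380,250),5)"
```

```text
time_s: 32.78
ee_pos: [0.4619, -0.1178, 0.1977]
ee_rot: [0.687, 0.727, -0.0, 0.0]
contact_force: [-0.1, 0.8, -0.0]
gripper_width: 0.0471
(array([ 0. ,  0.1, -0.2]), array([-0.0007,  0.0386,  0.1462]))
```

View pics/w13.png

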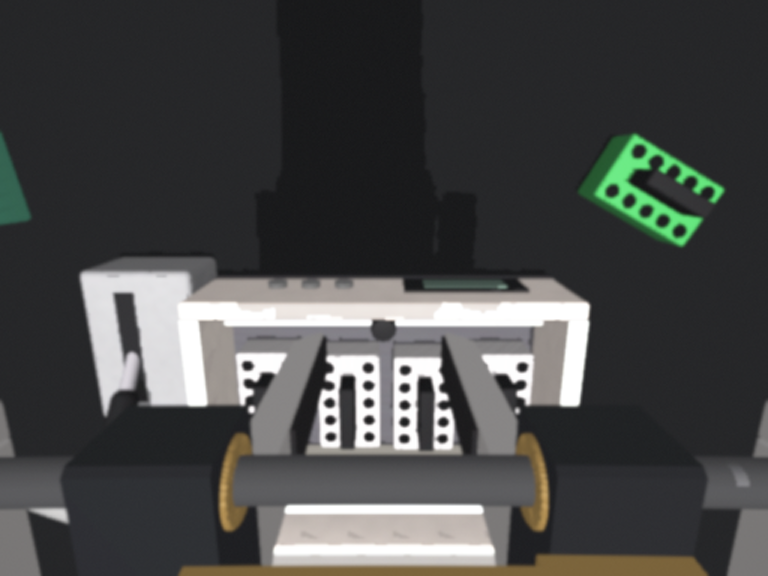

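View pics/t13.png

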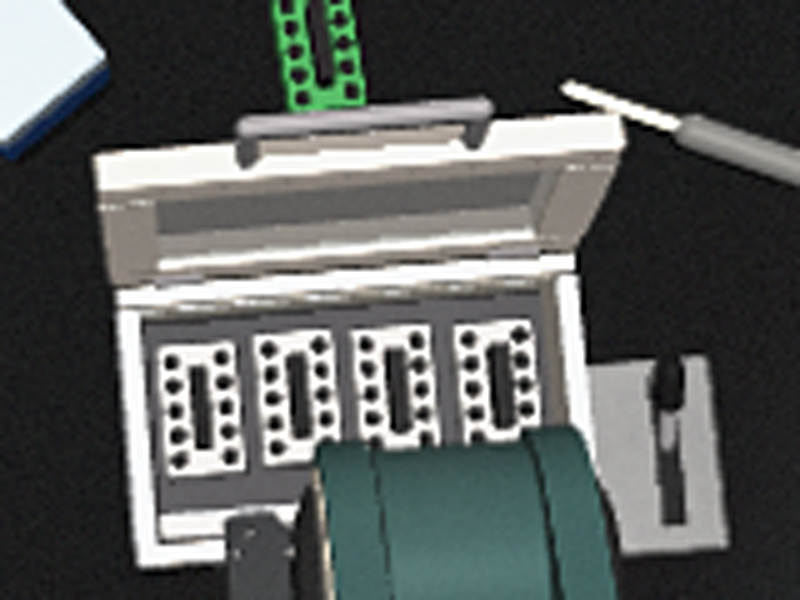

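```bash
python3 -m pendant '[[0,0,0,0.0005,0.039,0.05,50],[0,0,0,0.0005,0.039,0.1,50],[0,0,0,0.0005,0.039,0.13,50],[0,0,0,0.0005,0.039,0.146,50],[0,0,0,0.0005,0.039,0.146,50],[0,0,0,0.0005,0.039,0.146,0],[0,0,0,0.0005,0.039,0.146,0],[0,0,0,0.0005,0.039,0.146,0],[0,0,0,0.0005,0.039,0.146,0]]'
```

```text
time_s: 34.0
ee_pos: [0.5016, -0.1159, 0.0521]
ee_rot: [0.687, 0.727, -0.001, 0.001]
contact_force: [0.8, -9.6, 4.7]
gripper_width: 0.0173
```

Gripped (17 mm). Pushing home, watching the force.

```bash
python3 -m pendant '[[0,0,0,-0.001,0.006,0,0],[0,0,0,-0.001,0.012,0,0],[0,0,0,-0.001,0.018,0,0],[0,0,0,-0.001,0.024,0,0],[0,0,0,-0.001,0.03,0,0],[0,0,0,-0.001,0.034,0,0],[0,0,0,-0.001,0.037,0,0],[0,0,0,-0.001,0.039,0,0],[0,0,0,-0.001,0.039,0,0]]'
```

```text
time_s: 35.12
ee_pos: [0.5399, -0.1138, 0.052]
ee_rot: [0.686, 0.727, -0.001, 0.0]
contact_force: [-5.3, -4.6, 11.3]
gripper_width: 0.0173
```

```bash
python3 -m pendant '[[0,0,0,0,0.002,0,0],[0,0,0,0,0.003,0,0],[0,0,0,0,0.003,0,0]]'; python3 -m pendant '[[0,0,0,0,0.001,0,0],[0,0,0,0,0.002,0,0],[0,0,0,0,0.002,0,0]]'
```

```text
time_s: 35.5
ee_pos: [0.5418, -0.1137, 0.0519]
ee_rot: [0.686, 0.727, -0.002, -0.0]
contact_force: [-15.2, -4.2, 18.3]
gripper_width: 0.0176
time_s: 35.88
ee_pos: [0.5425, -0.1137, 0.0517]
ee_rot: [0.686, 0.727, -0.003, -0.001]
contact_force: [-23.4, -5.1, 24.8]
gripper_width: 0.0173
```

```bash
python3 -m pendant '[[0,0,0,0,-0.004,0,40],[0,0,0,0,-0.004,0,40],[0,0,0,0,-0.004,0,40],[0,0,0,0,-0.004,-0.05,40],[0,0,0,0,-0.004,-0.1,20],[0,0,0,0,-0.02,-0.15,0],[0,0,0,0,-0.02,-0.16,0],[0,0,0,0,-0.02,-0.16,0]]'
python3 -c "
from h import *
snap('wrist','w14',None,1.5)"
```

```text
time_s: 36.88
ee_pos: [0.5255, -0.1138, 0.2116]
ee_rot: [0.686, 0.727, 0.0, 0.0]
contact_force: [0.7, 0.0, -0.6]
gripper_width: 0.0016
```

View pics/w14.png

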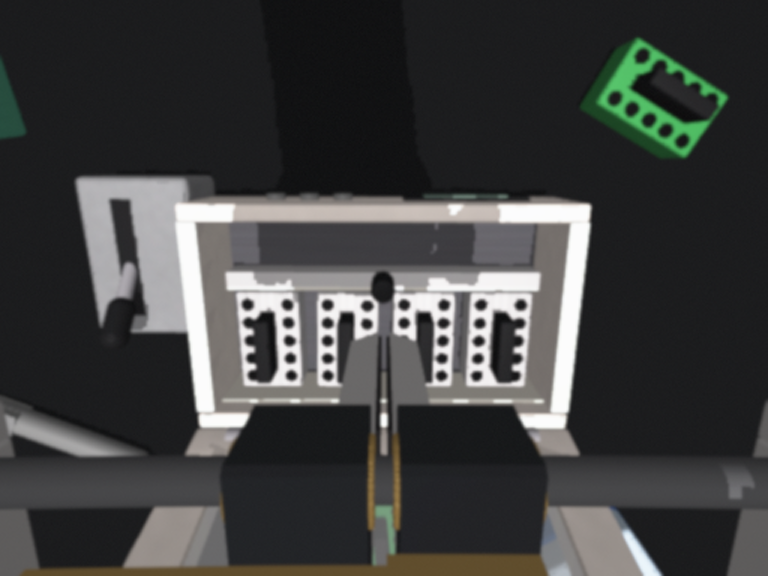

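```bash
python3 - <<'E'
from h import *
w=wcam('w14')
for n,u,v,z in [('knob',383,286,.075),('barRL',540,290,.038),('barRR',227,289,.038),('barFL',539,275,.038)]: print(n,onz(w,(u/1.5,v/1.5),z).round(4))
for q in ([(238,294),(299,294),(301,385),(243,385)],[(470,294),(531,293),(525,385),(467,385)]): print(quad(w,q,.044))
print('B0 -x', delta([.60,-.297,.2],downq(93.4)))
E
```

```text
knob [ 0.5312 -0.113   0.075 ]
barRL [0.5368 0.0106 0.038 ]
barRR [ 0.5506 -0.2344  0.038 ]
barFL [0.5249 0.008  0.038 ]
(array([ 0.5895, -0.1993]), np.float64(1.9), array([0.0471, 0.0772, 0.0472, 0.0771]))
(array([ 0.5786, -0.0186]), np.float64(4.4), array([0.047 , 0.0779, 0.0472, 0.0772]))
B0 -x (array([-0., -0., -0.]), array([-0.1874,  0.064 ,  0.0106]))
```

```bash
python3 -c "
from h import *
print(delta([.574,-.2975,.066],downq(93.4)))"; python3 -m pendant '[[0,0,0,-0.06,0.015,0,35],[0,0,0,-0.12,0.03,0,35],[0,0,0,-0.18,0.038,0.02,35],[0,0,0,-0.186,0.038,0.06,35],[0,0,0,-0.186,0.038,0.09,35],[0,0,0,-0.186,0.038,0.09,35]]'
python3 -c "
from h import *
print(delta([.574,-.2975,.066],downq(93.4)))
snap('wrist','w15',None,1.5)"
```

```text
(array([-0., -0., -0.]), array([-0.1864,  0.0381,  0.1446]))
time_s: 37.67
ee_pos: [0.5727, -0.2959, 0.1179]
ee_rot: [0.686, 0.728, -0.0, -0.003]
contact_force: [0.8, 0.4, 0.9]
gripper_width: 0.0331
(array([-0.3, -0.2,  0. ]), array([-0.0018,  0.0015,  0.0519]))
```

View pics/w15.png

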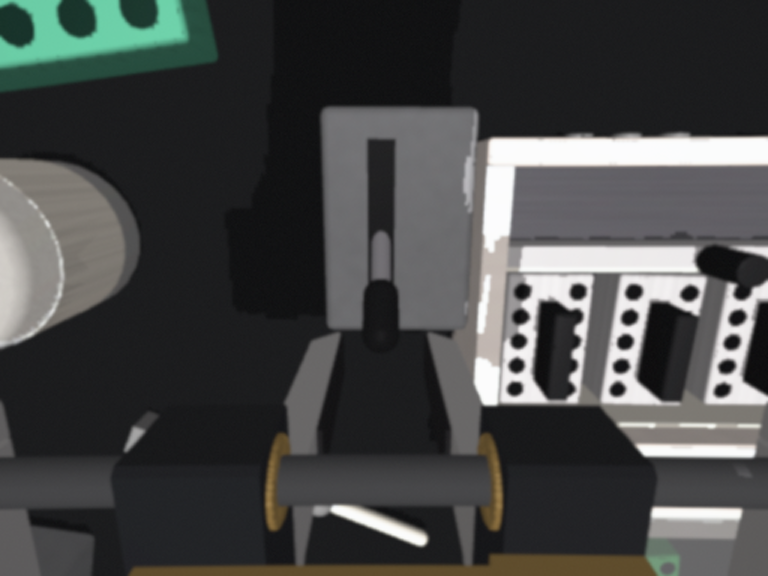

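```bash
python3 - <<'E'
from h import *
w=wcam('w15')
for v,z in((345,.079),(325,.084),(333,.09)): print(onz(w,(380/1.5,v/1.5),z).round(4))
E
python3 -m pendant '[[0,0,0,-0.001,-0.003,0.03,35],[0,0,0,-0.001,-0.003,0.048,35],[0,0,0,-0.001,-0.003,0.05,35],[0,0,0,-0.001,-0.003,0.05,0],[0,0,0,-0.001,-0.003,0.05,0],[0,0,0,-0.001,-0.003,0.05,0]]'
```

```text
[ 0.5833 -0.2961  0.079 ]
[ 0.571  -0.2969  0.084 ]
[ 0.5729 -0.2967  0.09  ]
time_s: 38.48
ee_pos: [0.5718, -0.2975, 0.0724]
ee_rot: [0.686, 0.728, 0.0, 0.0]
contact_force: [-0.5, 4.6, 5.2]
gripper_width: 0.0173
```

```bash
python3 -m pendant '[[0,0,0,0,-0.0097,-0.01,0],[0,0,0,0,-0.021,-0.018,0],[0,0,0,0,-0.034,-0.0235,0],[0,0,0,0,-0.048,-0.026,0],[0,0,0,0,-0.062,-0.026,0],[0,0,0,0,-0.0755,-0.0235,0],[0,0,0,0,-0.088,-0.018,0],[0,0,0,0,-0.1,-0.01,0],[0,0,0,0,-0.107,-0.002,0],[0,0,0,0,-0.107,-0.002,0]]'
```

```text
time_s: 39.72
ee_pos: [0.4637, -0.3043, 0.0727]
ee_rot: [0.686, 0.727, -0.0, -0.001]
contact_force: [0.1, 0.3, 0.5]
gripper_width: 0.0002
```

```bash
python3 -m pendant '[[0,0,0,0,-0.02,0,0],[0,0,0,0,-0.03,-0.06,0],[0,0,0,0,-0.03,-0.12,0],[0,0,0,0,-0.03,-0.12,0]]'
python3 -c "
from h import *
snap('wrist','w16',None,1.5)"
```

```text
time_s: 40.22
ee_pos: [0.4366, -0.307, 0.1975]
ee_rot: [0.686, 0.728, 0.0, 0.003]
contact_force: [0.2, 0.6, -1.5]
gripper_width: 0.0002
```

View pics/w16.png

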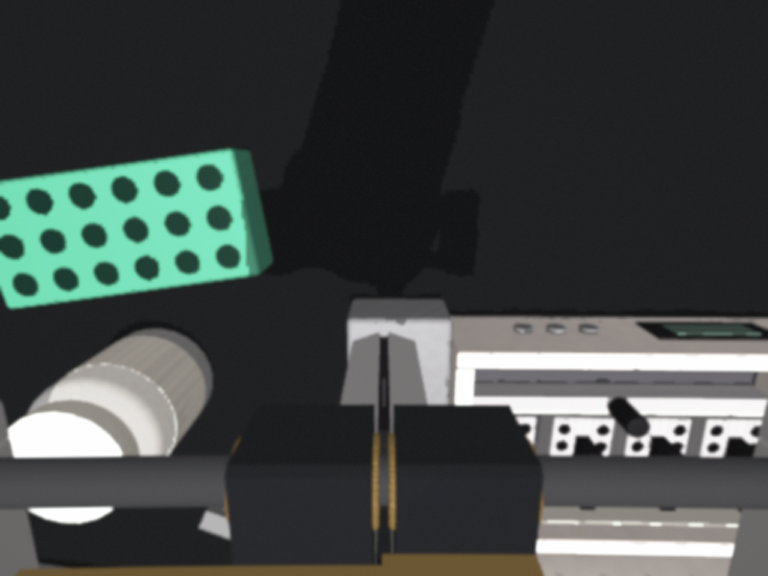

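```bash
python3 -c "
from h import *
snap('top','t16',(300,160,400,260),6);snap('scene','s16',(140,110,300,220),5)"
```

```text
(no output)
```

View pics/t16.png

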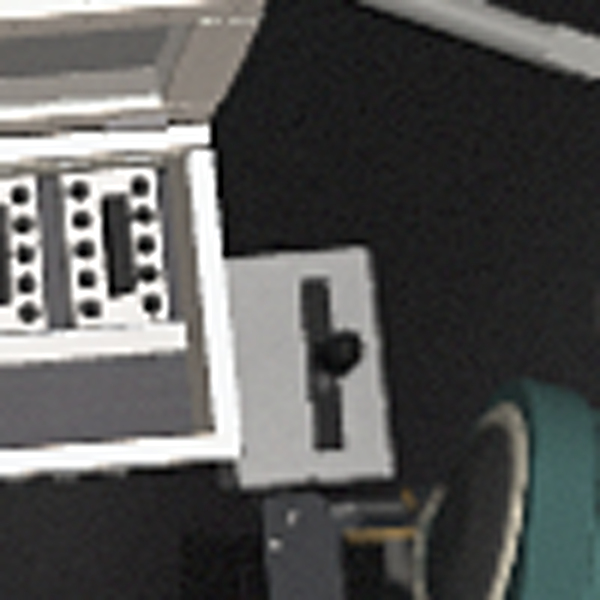

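View pics/s16.png

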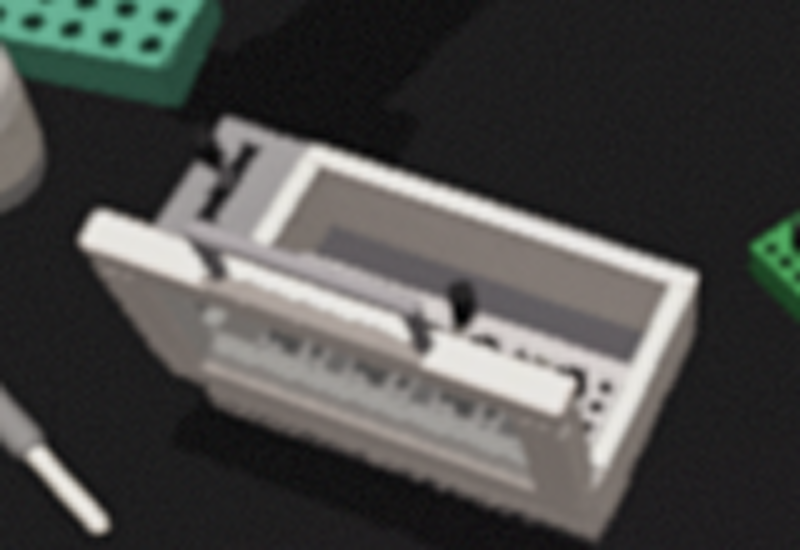

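```bash
python3 - <<'E'
from h import *
print(onz(cam('top'),(342/6+300,352/6+160),.11).round(4))
for p in ([.565,-.2985,.197],[.565,-.2985,.073],[.505,-.302,.073]): print(delta(p,downq(93.4)))
E
```

```text
[ 0.5317 -0.3039  0.11  ]
(array([-0., -0., -0.]), array([-0.0002,  0.1309, -0.0042]))
(array([-0., -0., -0.]), array([-0.0002,  0.131 ,  0.1198]))
(array([-0., -0., -0.]), array([-0.0002,  0.0709,  0.1199]))
```

```bash
python3 -m pendant '[[0,0,0,0,0.06,0,0],[0,0,0,0,0.12,0,0],[0,0,0,0,0.131,0,0],[0,0,0,0,0.131,0.0,0],[0,0,0,0,0.131,0.05,0],[0,0,0,0,0.131,0.1,0],[0,0,0,0,0.131,0.122,0],[0,0,0,0,0.131,0.122,0],[0,0,0,0,0.118,0.122,0],[0,0,0,0,0.105,0.122,0],[0,0,0,0,0.092,0.122,0],[0,0,0,0,0.08,0.122,0],[0,0,0,0,0.072,0.122,0],[0,0,0,0,0.072,0.122,0]]'
```

```text
time_s: 42.12
ee_pos: [0.5054, -0.3023, 0.0715]
ee_rot: [0.686, 0.727, -0.0, -0.0]
contact_force: [0.8, -0.6, 1.2]
gripper_width: 0.0006
```

```bash
python3 -m pendant '[[0,0,0,0,-0.006,0,0],[0,0,0,0,-0.01,0,0],[0,0,0,0,-0.01,0,0]]'
```

```text
time_s: 42.5
ee_pos: [0.4958, -0.3025, 0.0713]
ee_rot: [0.686, 0.728, -0.0, -0.0]
contact_force: [1.2, -0.2, 1.4]
gripper_width: 0.0004
```

```bash
python3 -m pendant '[[0,0,0,0,-0.004,0,0],[0,0,0,0,-0.007,0,0],[0,0,0,0,-0.007,0,0]]'
python3 -c "
from h import *
snap('wrist','w17',None,1.5);snap('scene','s17',(140,110,300,220),5)"
```

```text
time_s: 42.88
ee_pos: [0.4914, -0.3026, 0.0723]
ee_rot: [0.686, 0.728, 0.002, 0.002]
contact_force: [11.4, 2.7, 3.0]
gripper_width: 0.0005
```

View pics/w17.png

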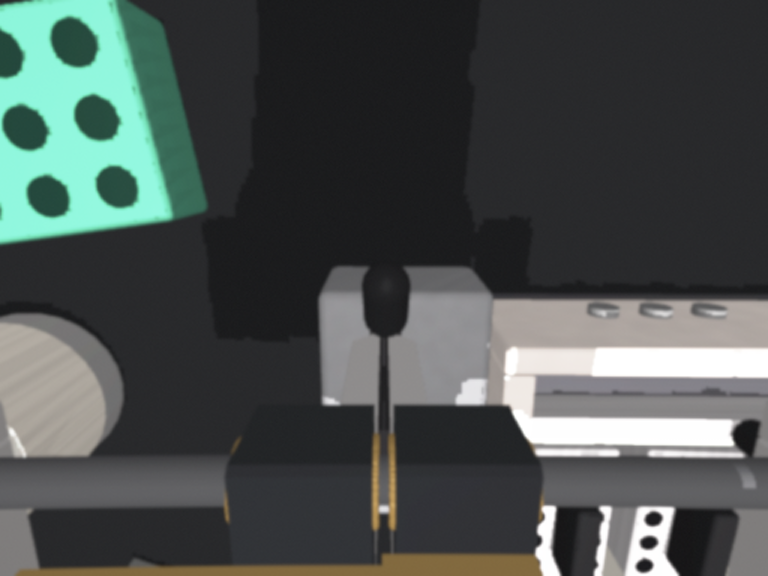

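View pics/s17.png

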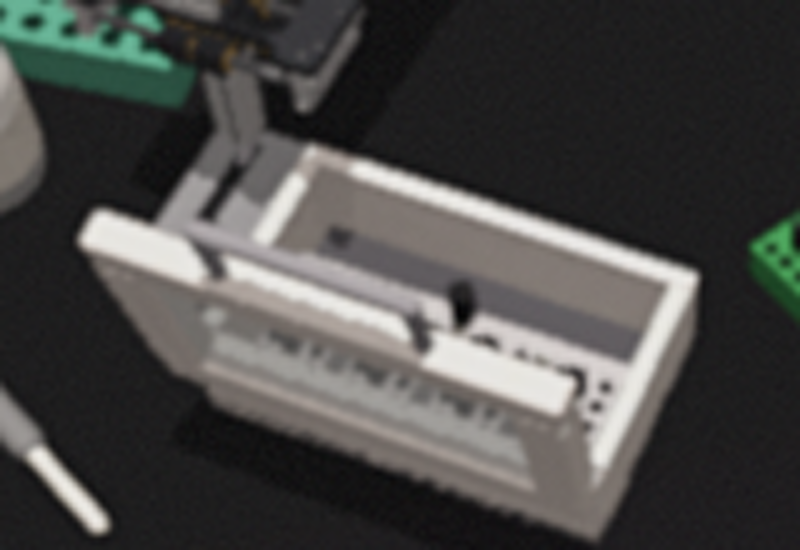

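```bash
python3 - <<'E'
from h import *
w=wcam('w17')
for v,z in ((285,.084),(290,.09),(275,.084)): print(onz(w,(386/1.5,v/1.5),z).round(4))
E
python3 -m pendant '[[0,0,0,0,-0.003,0,0],[0,0,0,0,-0.003,0,0]]'
```

```text
[ 0.4578 -0.303   0.084 ]
[ 0.4581 -0.303   0.09  ]
[ 0.454  -0.3032  0.084 ]
time_s: 43.22
ee_pos: [0.4907, -0.3026, 0.0729]
ee_rot: [0.685, 0.728, 0.003, 0.003]
contact_force: [24.8, 1.9, -3.1]
gripper_width: 0.0006
```

```bash
python3 -m pendant '[[0,0,0,0,0.012,0,0],[0,0,0,0,0.012,-0.03,0],[0,0,0,0,-0.02,-0.09,0],[0,0,0,0,-0.03,-0.12,0]]'
python3 -c "
from h import *
print(delta([.60,-.10,.42],downq(3.4)))"
```

```text
time_s: 43.72
ee_pos: [0.4552, -0.3051, 0.193]
ee_rot: [0.686, 0.727, -0.001, -0.0]
contact_force: [-0.8, -0.2, -0.0]
gripper_width: 0.0004
(array([-0. ,  0.1, 89.9]), array([ 0.1962,  0.1563, -0.2273]))
```

```bash
python3 -m pendant '[[0,0,10,0.02,0,-0.05,0],[0,0,20,0.04,0,-0.1,0],[0,0,30,0.08,0.02,-0.15,0],[0,0,40,0.12,0.05,-0.2,0],[0,0,50,0.16,0.08,-0.227,0],[0,0,60,0.196,0.12,-0.227,0],[0,0,70,0.196,0.156,-0.227,0],[0,0,80,0.196,0.156,-0.227,0],[0,0,90,0.196,0.156,-0.227,0],[0,0,90,0.196,0.156,-0.227,0],[0,0,90,0.196,0.156,-0.227,0]]'
python3 -c "
from h import *
snap('wrist','w18',None,1.5);snap('top','t18',(220,130,380,250),5);snap('scene','s18',(140,110,300,220),5)"
```

```text
time_s: 45.1
ee_pos: [0.6004, -0.1002, 0.4184]
ee_rot: [1.0, 0.031, -0.0, 0.0]
contact_force: [-0.7, 0.4, -0.8]
gripper_width: 0.0007
```

View pics/w18.png

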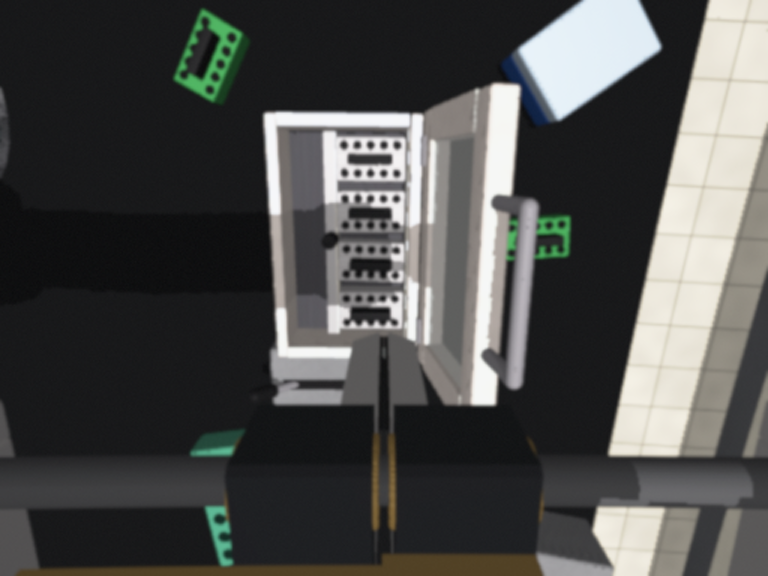

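View pics/s18.png

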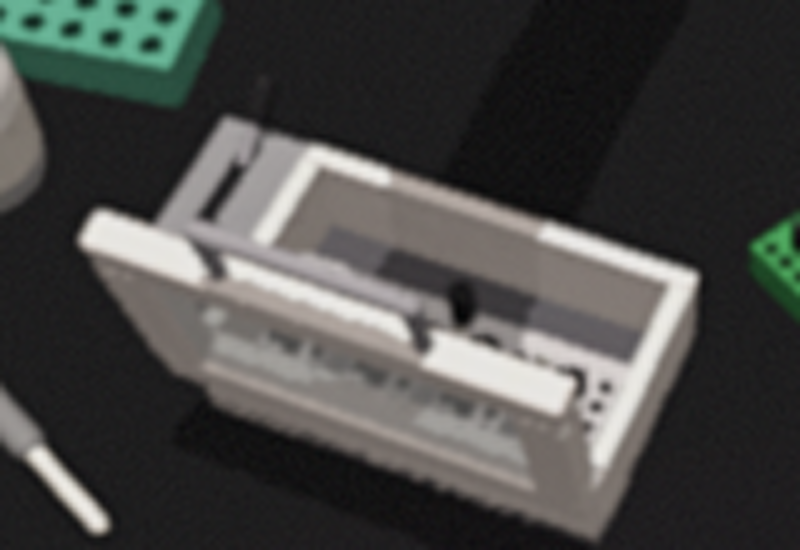

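View pics/t18.png

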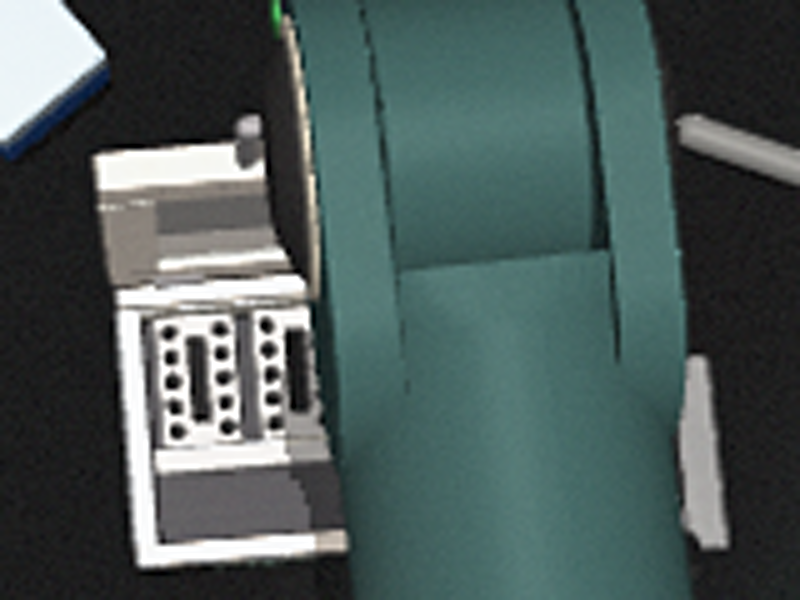

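```bash
python3 -m pendant '[[0,0,0,0.05,-0.01,0,0],[0,0,0,0.09,-0.02,0,0],[0,0,0,0.09,-0.02,0,0],[0,0,0,0.09,-0.02,0,0]]'
python3 -c "
from h import *
snap('wrist','w19',None,1.5)"
```

```text
time_s: 45.75
ee_pos: [0.689, -0.0749, 0.4184]
ee_rot: [1.0, 0.03, -0.0, -0.0]
contact_force: [-0.3, -0.1, 0.4]
gripper_width: 0.0005
```

View pics/w19.png

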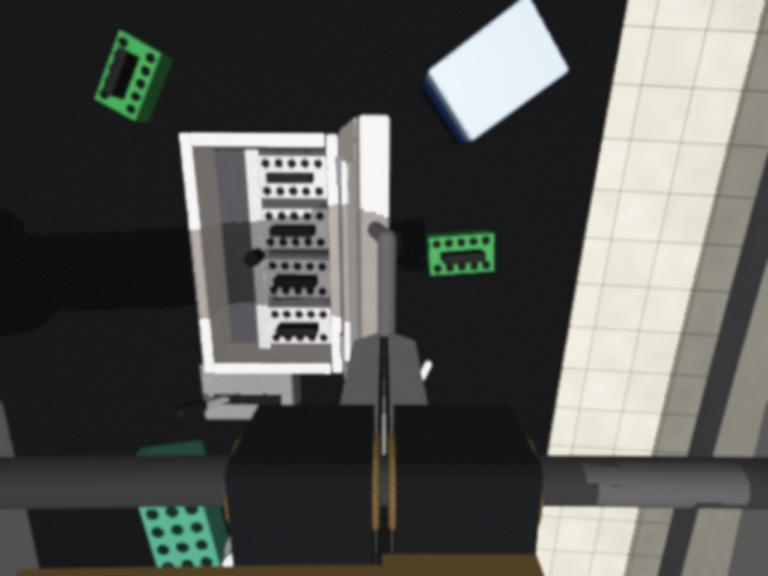

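```bash
python3 - <<'E'
from h import *
a=wcam('w18');b=wcam('w19')
W=lambda u,v:(u/1.5,v/1.5)
X,e=tri([(a,W(529,206)),(b,W(388,233))]);print(X.round(4),e)
# x/z from plane intersect: bar line in each view; right end w18
t=cam('top');s=cam('scene')
print('t/s/w18/w19 L',tri([(a,W(529,206)),(b,W(388,233)),(t,(243/5+220,124/5+130)),(s,(420/5+140,310/5+110))]))
print('R w18+top', tri([(a,W(515,382)),(t,(490/5+220,104/5+130))]))
for z in (.28,.29,.3): print(z,onz(a,W(521.5,294),z).round(4),onz(b,W(387,280),z).round(4),onz(b,W(388,233),z).round(4),onz(a,W(529,206),z).round(4))
E
```

```text
[ 0.6893 -0.043   0.294 ] [1.2046014568953338, 1.1792895325307444]
t/s/w18/w19 L (array([ 0.68948419, -0.04333174,  0.29401635]), [0.8569965473489043, 1.5258570833774547, 2.072414904462623, 1.8788863691315598])
R w18+top (array([ 0.70316385, -0.17673839,  0.27557514]), [0.7592360510796464, 0.3233991089788835])
0.28 [ 0.6978 -0.1064  0.28  ] [ 0.6907 -0.077   0.28  ] [ 0.6893 -0.0439  0.28  ] [ 0.694  -0.0451  0.28  ]
0.29 [ 0.6945 -0.1038  0.29  ] [ 0.6905 -0.0746  0.29  ] [ 0.6891 -0.0425  0.29  ] [ 0.6909 -0.0444  0.29  ]
0.3 [ 0.6913 -0.1012  0.3   ] [ 0.6902 -0.0721  0.3   ] [ 0.6889 -0.041   0.3   ] [ 0.6878 -0.0437  0.3   ]
```

```bash
python3 - <<'E'
from h import *
a=wcam('w8');b=wcam('w6');c=wcam('w5')
W=lambda u,v:(u/1.5,v/1.5)
seat=np.array([.5869,-.109]);al=np.radians(3.35)
def loc(p): d=p[:2]-seat; return np.array([d[0]*np.cos(al)+d[1]*np.sin(al),-d[0]*np.sin(al)+d[1]*np.cos(al)]).round(4)
for cm,p in((a,(278,385)),(a,(568,385)),(b,(367,400)),(b,(672,402)),(c,(657,390))):
    print([loc(onz(cm,W(*p),z)) for z in (.075,.083,.09)])
print(tri([(a,W(278,385)),(b,W(367,400))]),tri([(a,W(568,385)),(b,W(672,402))]))
E
```

```text
[array([ 0.0602, -0.1072]), array([ 0.0561, -0.1052]), array([ 0.0525, -0.1035])]
[array([0.0595, 0.1018]), array([0.0555, 0.0983]), array([0.0519, 0.0953])]
[array([ 0.0607, -0.1036]), array([ 0.0564, -0.1033]), array([ 0.0526, -0.103 ])]
[array([0.0616, 0.1061]), array([0.0573, 0.1006]), array([0.0535, 0.0958])]
[array([0.0602, 0.105 ]), array([0.0561, 0.0999]), array([0.0525, 0.0954])]
(array([ 0.64431139, -0.20875757,  0.09206385]), [0.005237366125216926, 0.005482639452773701]) (array([ 0.63304945, -0.01158945,  0.09176407]), [0.6659951225548467, 0.7036443689067031])
```

```bash
python3 - <<'E'
import cv2
a=cv2.imread('pics/w8_raw.png')[200:290,130:430]; cv2.imwrite('pics/w8c.png',cv2.resize(a,None,fx=2.6,fy=2.6,interpolation=cv2.INTER_CUBIC))
E
```

```text
(no output)
```

View pics/w8c.png

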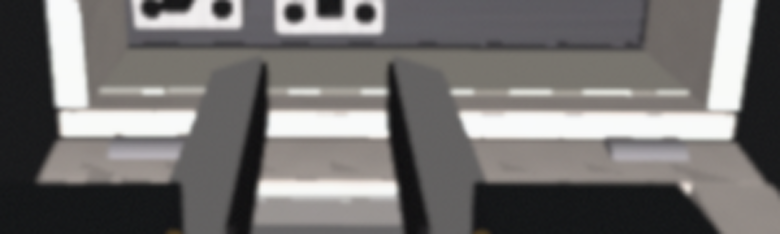

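```bash
python3 -c "
from h import *
print(delta([.6925,-.103,.28],downq(3.4)))"
python3 -m pendant '[[0,0,0,0.002,0.028,0,45],[0,0,0,0.002,0.028,0.03,45],[0,0,0,0.002,0.028,0.07,45],[0,0,0,0.002,0.028,0.1,45],[0,0,0,0.002,0.028,0.12,45],[0,0,0,0.002,0.028,0.138,45],[0,0,0,0.002,0.028,0.138,45]]'
python3 -c "
from h import *
snap('wrist','w20',None,1.5)"
```

```text
(array([ 0., -0., -0.]), array([0.0021, 0.0279, 0.1389]))
time_s: 46.68
ee_pos: [0.6925, -0.1029, 0.2798]
ee_rot: [1.0, 0.029, -0.001, -0.0]
contact_force: [0.3, 0.3, 0.8]
gripper_width: 0.042
```

View pics/w20.png

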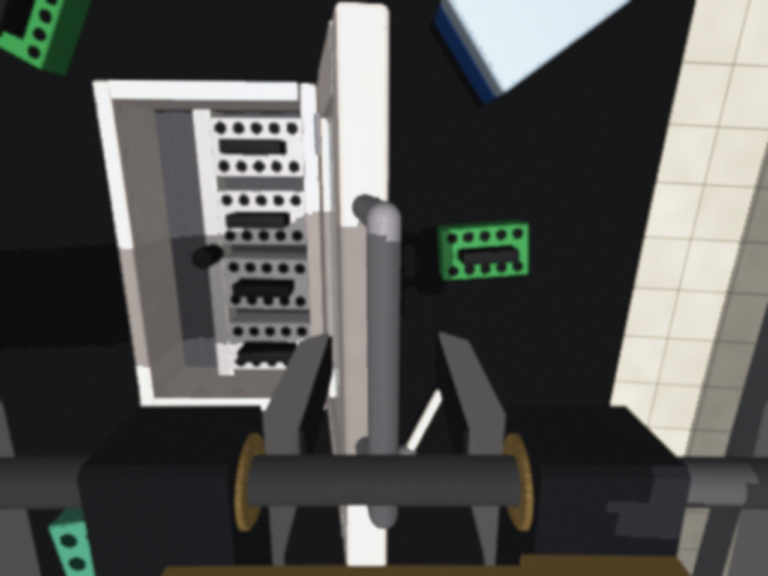

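```bash
python3 -m pendant '[[0,0,0,0,0,0,0],[0,0,0,0,0,0,0],[0,0,0,0,0,0,0],[0,0,0,0,0,0,0],[0,0,0,0,0,0,0]]'
python3 - <<'E'
import numpy as np
hx,hz=.054,.083
b0=None
for th in (1.754,1.65,1.55,1.45,1.35,1.25,1.15,1.05,.95,.85,.75,.65,.55,.45,.35,.25,.15,.08,.04,0):
    p=np.array([hx-.22*np.cos(th)+.012*np.sin(th),hz+.22*np.sin(th)+.012*np.cos(th)])
    if b0 is None:b0=p
    print(th,(p-b0).round(4),'tool dx,dz',round(p[0]-b0[0],4),round(b0[1]-p[1],4))
E
```

```text
time_s: 47.35
ee_pos: [0.693, -0.1026, 0.2806]
ee_rot: [1.0, 0.029, 0.0, -0.0]
contact_force: [-0.1, -0.2, 2.8]
gripper_width: 0.0109
1.754 [0. 0.] tool dx,dz 0.0 0.0
1.65 [-0.0225  0.0042] tool dx,dz -0.0225 -0.0042
1.55 [-0.0445  0.0061] tool dx,dz -0.0445 -0.0061
1.45 [-0.0665  0.0057] tool dx,dz -0.0665 -0.0057
1.35 [-0.0884  0.0032] tool dx,dz -0.0884 -0.0032
1.25 [-0.1099 -0.0016] tool dx,dz -0.1099 0.0016
1.15 [-0.1308 -0.0084] tool dx,dz -0.1308 0.0084
1.05 [-0.1509 -0.0173] tool dx,dz -0.1509 0.0173
0.95 [-0.1701 -0.0282] tool dx,dz -0.1701 0.0282
0.85 [-0.1881 -0.0409] tool dx,dz -0.1881 0.0409
0.75 [-0.2047 -0.0554] tool dx,dz -0.2047 0.0554
0.65 [-0.2198 -0.0714] tool dx,dz -0.2198 0.0714
0.55 [-0.2332 -0.0889] tool dx,dz -0.2332 0.0889
0.45 [-0.2448 -0.1076] tool dx,dz -0.2448 0.1076
0.35 [-0.2544 -0.1274] tool dx,dz -0.2544 0.1274
0.25 [-0.2621 -0.1481] tool dx,dz -0.2621 0.1481
0.15 [-0.2676 -0.1694] tool dx,dz -0.2676 0.1694
0.08 [-0.2702 -0.1846] tool dx,dz -0.2702 0.1846
0.04 [-0.2712 -0.1933] tool dx,dz -0.2712 0.1933
0 [-0.2719 -0.2021] tool dx,dz -0.2719 0.2021
```

```bash
python3 -m pendant '[[0,0,0,-0.011,0,-0.0025,0],[0,0,0,-0.0225,0,-0.0042,0],[0,0,0,-0.0335,0,-0.0055,0],[0,0,0,-0.0445,0,-0.0061,0],[0,0,0,-0.0555,0,-0.006,0],[0,0,0,-0.0665,0,-0.0057,0],[0,0,0,-0.0775,0,-0.0046,0],[0,0,0,-0.0884,0,-0.0032,0],[0,0,0,-0.0884,0,-0.0032,0]]'
```

```text
time_s: 48.48
ee_pos: [0.6034, -0.1076, 0.2834]
ee_rot: [1.0, 0.029, -0.001, -0.0]
contact_force: [-2.4, 5.2, 3.5]
gripper_width: 0.0111
```

```bash
python3 -m pendant '[[0,0,0,-0.011,0,0.002,0],[0,0,0,-0.0215,0,0.0048,0],[0,0,0,-0.032,0,0.008,0],[0,0,0,-0.0424,0,0.0116,0],[0,0,0,-0.0525,0,0.0158,0],[0,0,0,-0.0625,0,0.0205,0],[0,0,0,-0.072,0,0.0258,0],[0,0,0,-0.0817,0,0.0314,0],[0,0,0,-0.091,0,0.0376,0],[0,0,0,-0.0997,0,0.0441,0],[0,0,0,-0.0997,0,0.0441,0]]'
python3 -c "
from h import *
snap('wrist','w21',None,1.5)"
```

```text
time_s: 49.85
ee_pos: [0.5038, -0.1138, 0.2387]
ee_rot: [1.0, 0.029, -0.001, -0.0]
contact_force: [-1.9, 4.1, -4.0]
gripper_width: 0.011
```

View pics/w21.png

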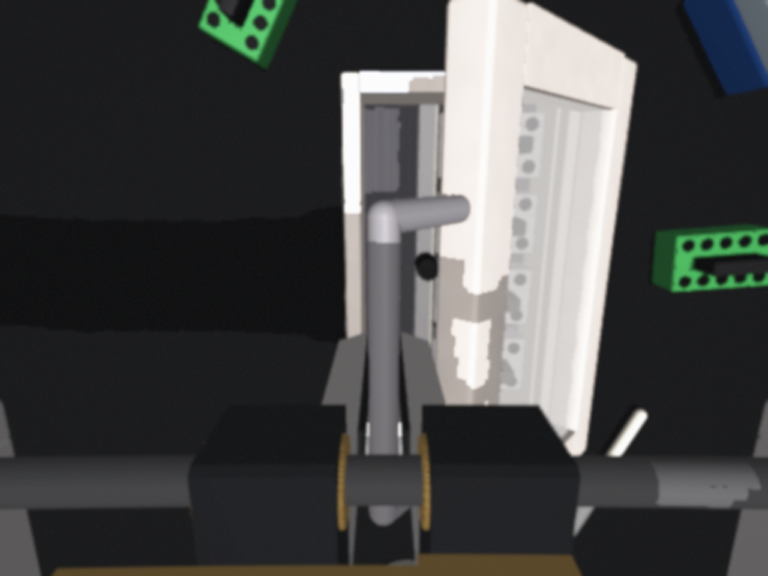

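```bash
python3 -m pendant '[[0,0,0,-0.0084,0,0.0071,0],[0,0,0,-0.0166,0,0.0145,0],[0,0,0,-0.0243,0,0.0224,0],[0,0,0,-0.0317,0,0.0305,0],[0,0,0,-0.0386,0,0.0391,0],[0,0,0,-0.0451,0,0.048,0],[0,0,0,-0.0511,0,0.0573,0],[0,0,0,-0.0567,0,0.0667,0],[0,0,0,-0.0617,0,0.0765,0],[0,0,0,-0.0617,0,0.0765,0]]'
```

```text
time_s: 51.15
ee_pos: [0.4429, -0.1174, 0.1622]
ee_rot: [1.0, 0.029, -0.001, -0.0]
contact_force: [0.9, 2.1, -7.6]
gripper_width: 0.0113
```

```bash
python3 -m pendant '[[0,0,0,-0.0046,0,0.01,0],[0,0,0,-0.0087,0,0.0202,0],[0,0,0,-0.0123,0,0.0307,0],[0,0,0,-0.0152,0,0.0413,0],[0,0,0,-0.0178,0,0.052,0],[0,0,0,-0.0188,0,0.0574,0],[0,0,0,-0.0197,0,0.0628,0],[0,0,0,-0.0205,0,0.0683,0],[0,0,0,-0.0212,0,0.0738,0],[0,0,0,-0.0217,0,0.078,0],[0,0,0,-0.0217,0,0.078,0]]'
```

```text
time_s: 52.52
ee_pos: [0.4223, -0.1185, 0.0848]
ee_rot: [1.0, 0.029, 0.0, -0.0]
contact_force: [6.3, 2.3, -5.8]
gripper_width: 0.0108
```

```bash
python3 -m pendant '[[0,0,0,0.0005,0,0.002,0],[0,0,0,0.0005,0,0.004,0],[0,0,0,0.0005,0,0.006,0],[0,0,0,0.0005,0,0.006,0]]'
```

```text
time_s: 53.02
ee_pos: [0.4222, -0.119, 0.0796]
ee_rot: [1.0, 0.029, -0.0, 0.001]
contact_force: [-7.3, 0.9, 25.4]
gripper_width: 0.0111
```

```bash
python3 -m pendant '[[0,0,0,0,0,-0.002,0],[0,0,0,0,0,-0.002,28],[0,0,0,0,0,-0.002,28],[0,0,0,0,0,-0.002,28],[0,0,0,0,0,-0.03,28],[0,0,0,0,0,-0.08,28],[0,0,0,0,0,-0.14,28],[0,0,0,-0.02,-0.05,-0.2,28],[0,0,0,-0.03,-0.11,-0.25,28],[0,0,0,-0.03,-0.16,-0.28,28],[0,0,0,-0.03,-0.22,-0.28,28],[0,0,0,-0.03,-0.25,-0.28,28],[0,0,0,-0.03,-0.25,-0.28,28],[0,0,0,-0.03,-0.25,-0.28,28]]'
python3 -c "
from h import *
snap('wrist','w22',None,1.5);snap('top','t22',(200,120,380,260),4.4);snap('scene','s22',(140,110,300,220),5)"
```

```text
time_s: 54.78
ee_pos: [0.3777, 0.1286, 0.3589]
ee_rot: [1.0, 0.029, -0.0, 0.0]
contact_force: [-0.8, -1.3, 0.8]
gripper_width: 0.0266
```

View pics/t22.png

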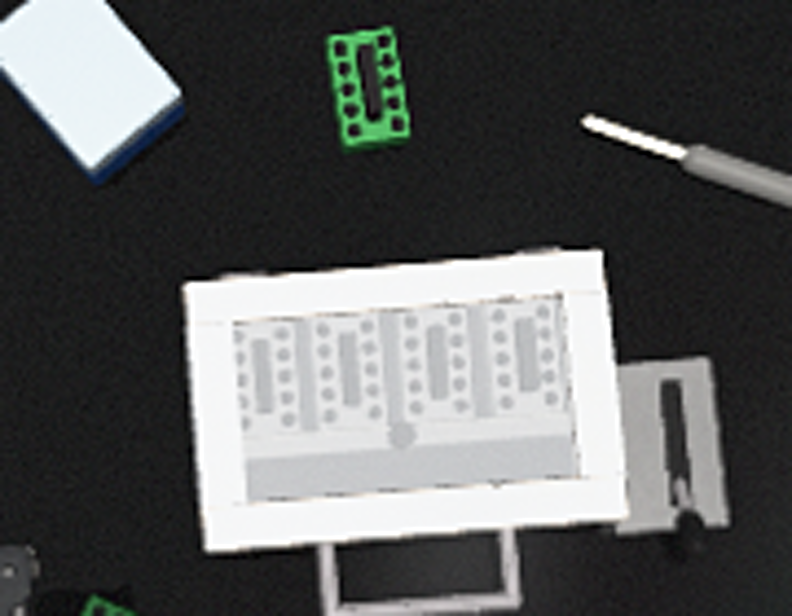

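View pics/s22.png

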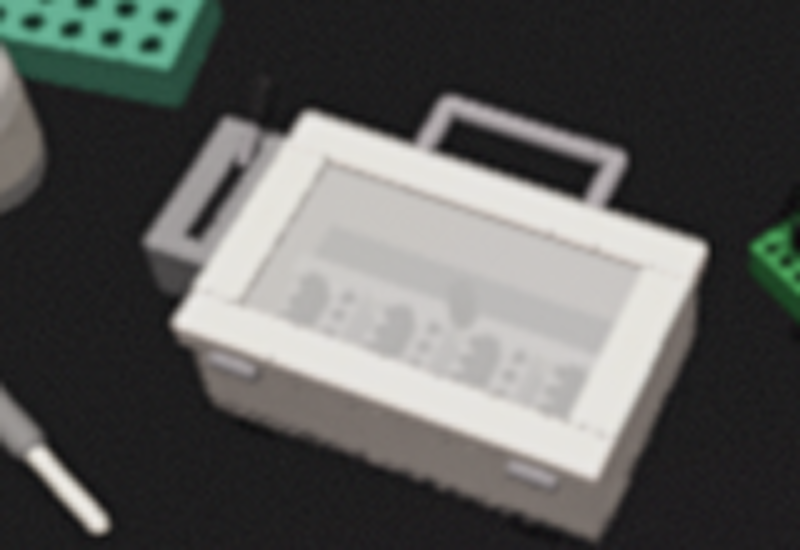

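View pics/w22.png

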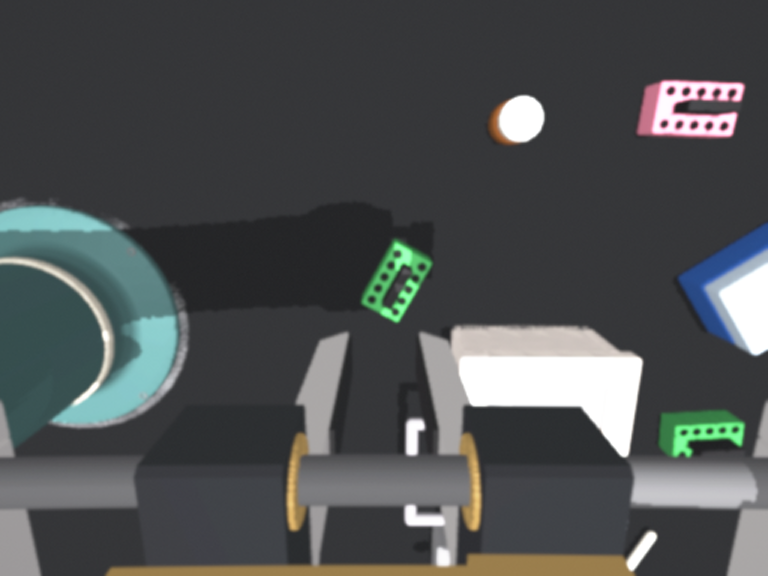

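```bash
python3 - <<'E'
from h import *
t=cam('top');s=cam('scene')
T=lambda u,v:(u/4.4+200,v/4.4+120); S=lambda u,v:(u/5+140,v/5+110)
for n,a,b in (('barL',(334,607),(620,154)),('barR',(512,600),(448,101)),('coverFL',(206,550),(706,246)),('coverFR',(627,517),(305,114)),('coverBR',(602,250),(176,325)),('levertip',(689,530),(262,95))):
    X,e=tri([(t,T(*a)),(s,S(*b))]); print(n,X.round(4),np.round(e,1))
E
```

```text
barL [ 0.4216 -0.0616  0.1014] [2.1 1.9]
barR [ 0.4246 -0.1823  0.0946] [1.  0.9]
coverFL [0.4616 0.0196 0.0993] [1.3 1.2]
coverFR [ 0.4775 -0.2598  0.0984] [0.8 0.7]
coverBR [ 0.6548 -0.2502  0.0961] [1.4 1.3]
levertip [ 0.4677 -0.3018  0.0857] [1.1 1. ]
```

```bash
python3 -c "
from plant import order
print(order.hand_in())"
```

```text
the job is handed in; nothing more can be done
None
```

I got the block heater ready and handed the job in at about 55 s of robot time; the hand-in gives no verdict.

- **Sequence:** I flipped the lever back and pulled the clamp bar open. Then I stood the four silver tube blocks in the well, pushed the bar home, locked the lever forward, and lowered the cover while holding it all the way down. The green and pink look-alikes were left alone.
- **Surprises:** The fourth block had been knocked about 45 mm aside before I reached it, so I measured it again before the grasp. My first try at pinching the lever forward slipped off half-way, so I finished by pushing it with shut fingers.
- **Cover:** The last pictures show it shut and level. Its front and back corners measure within about 3 mm of each other in height, and the grab bar is at 95–101 mm (95 expected).
- **Lever:** It is fully forward, with its tip measured at 86 mm above the bench (84 expected).
- **Blocks and bar:** All four blocks stand upright under the window, against the back wall. With the cover still open, the bar was within about 2 mm of its home position. After the cover was shut I could only judge this by eye through the window.
- **Other things on the bench:** They look unmoved in the last views. I didn't measure them, and the tip jar was only partly in view. The robot is clear of everything.
- **Disagreement:** The overhead, scene and wrist cameras differed by about 2–5 mm from each other. No final check failed.

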